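# Nest and lock a valve block, then hold the leak-test selector on its third click

### The job

Leak-test the small cast valve block: lower it gently, upright, right down between the four corner posts of the test stand's nest, with its long side running the way the locking lever lies when shut, let go of it, and swing the locking lever down all the way so that its rubber pad closes the port on top. Only then turn the spring-return selector by its upright knob, clockwise seen from above, past its first two clicks to the third (three dots) and finish holding it there with the fingers, without ever running on to the fourth; let go it would spring back, so the job ends with you still holding it. Leave the rings, the screwdriver and the pen on the bench where they lie.

Things in the scene. Friction and masses are not known exactly. Their poses are not given: they have to be found in the camera images.
- valve_block: The work piece: small grey die-cast valve block, upright, 0.11 to 0.22 kg. Body 36 mm wide (its x -16 to +20), 52 long (its y -26 to +26), 36 high; a 21 mm round stub sticks out 10 mm at each end (72 mm overall, stub axis 18 mm up); a 24 mm round port on top reaches 44 mm. Two screw heads on the -x face. Origin on the underside, z up. Grip across the 36 mm width.
- block_mid (a point): Middle of the valve block's underside (2 mm to +x of the block's origin): midway across the width and along the length. This point belongs on nest.
- test_stand: Leak-test stand, fixed: aluminium base plate 170 x 250 x 12 mm; seen from the robot, the nest with its locking lever is on the right, the selector (grey box with a dial, small gauge behind) on the left. Origin: centre of the plate's underside, on the bench; -x side faces the robot, y left, z up; yaw within 0.25 rad.
- nest (a point): Centre of the nest's floor, 18 mm above the bench (stand frame x -20, y -60 mm). The block's long side goes along the stand's x, either way round. Four L-shaped corner posts, 18 mm high plus a 4 mm flared lead-in, leave the 36 x 52 mm body 1.5 mm play each side; the end stubs lie in 25 mm gaps; on the long sides the middle 43 mm is open for fingers, floor flat.
- lock_lever (a joint): Locking lever: steel bar with a black round handle, hinged between cheeks behind the nest (axis: stand's y). 0 rad = shut: level, pointing to the stand's -x across the block; grows as it is raised; starts at 1.45 to 1.65, about upright. A stiff hinge (0.45 N m, 3 to 4 N at the handle) holds it where left; the last 0.025 rad also compress the pad's spring. Shut: below 0.04.
- lever_hinge (a point): Hinge axis of the locking lever, 80 mm above the bench (stand frame x +70, y -60 mm). Fixed. The raised lever reaches 227 mm above the bench: carry things over or round it.
- lever_grip (a point): On the axis of the lever's handle, 127 mm from the hinge: the place to pinch the handle across the stand's y or to push it. The handle is round, 16 mm in diameter, from 106 to 147 mm from the hinge. Moves with the lever.
- seal_pad: Sprung round rubber pad, 25 mm in diameter, under the locking lever, 90 mm from the hinge; its origin is the centre of its free face. With the lever shut on a seated block it presses on the top port with about 3 N.
- selector (a joint): Selector dial angle, clockwise from above. 0 = rest; a spring always returns it. Clicks at 0.42, 0.84, 1.26, 1.68 rad, marked with one to four dots; the stop is at the fourth. Hold the third, 1.26, within 0.13. The knob pushes back with about 3 N at rest, 5 N at the third; each crest midway between clicks adds up to 1.5 N before it and takes off as much after it; it never stays by itself.
- selector_axis (a point): Point on the vertical axis of the selector dial, 102 mm above the bench, the height of the knob's grip point (stand frame x 0, y +70 mm). Fixed. The dial is 68 mm in diameter, its box 104 x 104 mm with its top 52 mm above the bench.
- selector_knob: Upright black knob at the end of the dial's arm, free to spin on its pin. Origin: grip point on the knob's axis, 102 mm above the bench, 68 mm from the dial's axis. 19 mm in diameter, 78 to 120 mm up; arm 12 mm wide, at 68 to 76 mm. At rest it points from the dial axis along the stand's -x turned 0.35 rad toward its -y; clockwise carries it to +y (left), then away from the robot.
- seal_ring: Bystander: black lip seal ring, 60 mm across, 8 mm high, lying in front of the stand. Leave it.
- spacer_ring: Bystander: yellow-passivated spacer ring, 52 mm across, 7 mm high, lying near the valve block. Leave it.
- screwdriver_y: Bystander: screwdriver with a yellow handle, 159 mm long, lying in front of the stand. Leave it.
- pen: Bystander: black and white marker pen, 120 mm long, lying in front of the stand to the right. Leave it.

How it is judged (in metres and radians):
On the way, in this order (a step that is already met when the one before it is completed fails the run):
1. the valve block sits fully down in the nest and the fingers are off it (horizontal distance between block_mid and nest below 0.005 m and z of block_mid in the frame of nest between -0.003 and 0.003 m and angle between valve_block's own z axis and vertical below 0.06 rad and angle between the y axis of valve_block and the x axis of test_stand, either way round below 0.12 rad and contact force between the fingers and valve_block below 0.1 N), for 0.2 s.
2. the locking lever is shut, its pad pressing on the block's top port (horizontal distance between block_mid and nest below 0.005 m and z of block_mid in the frame of nest between -0.003 and 0.003 m and angle between valve_block's own z axis and vertical below 0.06 rad and angle between the y axis of valve_block and the x axis of test_stand, either way round below 0.12 rad and value of joint lock_lever below 0.04 rad and contact force between seal_pad and valve_block above 0.8 N), for 0.2 s.
3. the selector is held by the fingers on its third click (value of joint selector between 1.13 and 1.39 rad and velocity of joint selector between -0.1 and 0.1 rad/s and contact force between the fingers and selector_knob above 1 N), for 0.3 s.
At the end, for the whole second after the job is handed in: Block seated (within 5 mm of the nest centre in plan, 3 mm in height, upright, within 0.12 rad of the stand); lever below 0.04 rad, pad pressing on the block; selector still, within 0.13 rad of its third click, the fingers bearing on its knob with over 1 N, through the last second (all of step 2 and all of step 3); the arm keeps its last pose, push and grip.
It fails at once if the selector runs on past the crest towards the fourth click (over 1.47 rad) (value of joint selector above 1.47 rad).
It fails at once if the selector is turned (over 0.3 rad) while the lever is not shut (over 0.1 rad) (value of joint selector above 0.3 rad and value of joint lock_lever above 0.1 rad).
It fails at once if the block is dropped or slammed into the nest (faster than 0.6 m/s there) (horizontal distance between block_mid and nest below 0.03 m and z of block_mid in the frame of nest below 0.06 m and linear speed of valve_block above 0.6 m/s).
It fails at once if a ring, the screwdriver or the pen is moved by more than 30 mm (distance of any of seal_ring, spacer_ring, screwdriver_y, pen from where it was at the start of the episode above 0.03 m).
It also fails if it takes over 69 s, if anything falls off the work surface, if the arm or the gripper's body presses on something with over 40 N, if the wrist force passes 120 N, or if a joint passes its speed limit or range.

### The arm

A 7-joint arm with a two-finger parallel gripper is mounted at the origin on a cart in front of the work surface, level with it; the furniture and walls round the work are solid. World frame = base frame: x ahead of the robot, y to its left, z up, the work surface at z = 0. Lengths are in mm, angles in rad, forces in N, time in s.
With the tool pointing down it reaches from about 400 to 875 mm from the base axis. Payload 4.4 kg.
Tool frame: the origin (TCP) lies at the very end of the fingers, on their centre line; the grasp point (between the pads) lies 19 mm behind it; y points along the fingers, x is the direction in which the jaws open and shut, and the axes are right-handed (so a half turn about y gives the same grasp; the last joint's range is limited). The gripper opens to 85 mm and grips with 20 to 120 N. Pads are 22 mm wide; open, the fingers measure 114 mm over their backs; the gripper's body (76 mm by 85 mm) begins 54 mm behind the grasp point. The pads swing forward as they close: fully open they stand 13 mm farther back than shut.
Start: joints at [1.1, 0.628, 0.038, 1.517, -0.027, 0.996, -0.02], TCP at [256.021, -597.471, 231.313] pointing down, gripper open.
Joint ranges: [-3.06, 3.06], [-0.37, 2.12], [-1.25, 1.32], [0.18, 2.47], [-1.1, 4.24], [0.23, 1.98], [-2.94, 2.94]. Speed limits (rad/s): [2.57, 2.57, 3.14, 3.14, 3.14, 3.14, 3.14].

### API

Orientations are given as a rotation vector (axis times angle).
In Python, from cell import sense, grab_frame, job_done, find_in, pinpoint gives the robot as it stands.
- The arm moves only by the tool jog_arm, never from a script. Its arguments are lists of equal length, an entry for each row: "offset": the shift along the tool's x, y, z in cm, a list of three; "rot": the turn, a rotation vector about the tool's x, y, z in degrees, a list of three; "jaw": the closure, from 0 (fully open) to 1 (shut). In form: {"offset": [[tx, ty, tz], ...], "rot": [[ax, ay, az], ...], "jaw": [jaw, ...]}. A call has 1 to 12 rows; each row shifts and turns the commanded pose from where the row before left it, along the tool's axes as they then stand; what a row does not reach is not made up. A row lasts 1/12 s, in which the tool goes at most 41.7 mm and 7.16 degrees, less where a joint would pass 70% of its speed; a pose out of reach is approached as far as the arm can. A call with a gripper value outside its range is refused whole. The fingers move at their own pace and stop on an object; "newtons" is the grip in N (left out, the last holds). Time passes only in rows, so rows that do not move let the fingers close. It gives the time, the measured TCP pose, the force and the opening at its end, in the units of the state.
- sense(): the state, without advancing time (a new reading comes with each control period).
- grab_frame(name): name is "scene" or "top" or "wrist"; returns a dict with "color" (400x640x3 uint8, blue, green, red), "z_map" (400x640 float32, mm along the optical axis (not along the pixel's ray), 0 where there is no reading), "intrinsics" (3x3 intrinsics, pixels), "eye" and "rotation" of the camera in the world; the wrist camera has in their place "mount" (4x4, takes a point from camera to tool coordinates, whose origin is the TCP and whose axes are the tool frame's). Camera axes: x right, y up, looking along -z (the intrinsics and any distortion apply to the point x, -y, -z); pixel columns grow to the right and rows downward; lengths in mm; the calibration is good to about 2 mm. The wrist camera is an equidistant fisheye: a pixel r from the principal point sees the ray r / f radians off the axis. A picture is of the moment at which its call begins: read the wrist's pose just before it.
- job_done(): hands the job in, once; it reports no verdict.
Trained networks look in the newest picture that a camera, given by its name, has taken for a name from the list of things; names that differ only in an ending like _2 or _b are one class to them, and where a whole thing is asked for, a point or a joint stands for the part that bears it (a point fixed in the world has none). Each returns a list of dicts, best first, with "p" (0 to 1); they miss things now and then, are a little off and sometimes report something else, mostly with a low value. They report only what shows in the picture. A call takes as long as a camera call.
- find_in(camera, label): "extent" ([left, top, right, bottom] in pixels, round what is visible of it).
- pinpoint(camera, label): "pixel" ([row, column] in pixels: a listed point, or the origin of a listed thing).
The state is a dict: "time": time; "joint_pos": joint angles; "dq": joint speeds; "joint_torque": joint torques, N m; "position": TCP position; "tool_rot": TCP orientation; "force": force on the tool from outside, world axes, zero at the start; "torque": the same for the moment, N m; "gripper_width": finger opening in mm.
Only numpy, scipy, OpenCV 4.12 (cv2) and the standard library are available. Lean on these libraries where they do the work, as an engineer would, in place of code of your own. Each camera call takes 0.05 s, during which the arm holds its last target.

## Working session

There is one attempt and no reset: what is moved stays moved. The work goes in short steps, Python scripts to look and compute and a tool call to move; the robot and the scene stay as the last step left them, time stands still between calls to the robot, and variables do not carry over. Pictures are saved under pics/ and viewed, and the job is handed in when it is done.

Besides the shell and the picture viewer there is one more tool, called after "Emit:" in YAML: its name, and indented under it one key for each argument. jog_arm: Moves the arm, as the interface text tells. Its arguments: {"type":"object","properties":{"offset":{"type":"array","items":{"type":"array","items":{"type":"number"}}},"rot":{"type":"array","items":{"type":"array","items":{"type":"number"}}},"jaw":{"type":"array","items":{"type":"number"}},"newtons":{"type":"number"}},"required":["offset","rot","jaw"]}

```bash
mkdir -p pics; ls; cat > h.py <<'E'
import numpy as np, cv2
from scipy.spatial.transform import Rotation as R
from cell import *
def save(n,f): cv2.imwrite('pics/'+n+'.png',f['color'])
def world(f,row,col,z=None,tool=None):
    K=np.array(f['intrinsics']); 
    x=(col-K[0,2])/K[0,0]; y=(row-K[1,2])/K[1,1]
    eye=np.array(f['eye']);Rm=np.array(f['rotation'])
    d=Rm@np.array([x,-y,-1.])
    if z is None:
        zz=f['z_map'][int(round(row)),int(round(col))]; return eye+d*zz
    return eye+d*(z-eye[2])/d[2]
E
python3 - <<'E'
from h import *
s=sense(); print(s)
for c in ['scene','top']:
    f=grab_frame(c); save(c+'0',f); print(c,f['intrinsics'],f['eye'],f['rotation'],[k for k in f])
    for n in ['valve_block','test_stand','lock_lever','selector_knob','seal_ring','spacer_ring','screwdriver_y','pen']:
        print(n,find_in(c,n)[:2])
    for n in ['valve_block','block_mid','nest','lever_hinge','lever_grip','selector_axis','selector_knob','test_stand','seal_ring','spacer_ring']:
        print(n,pinpoint(c,n)[:2])
E
```

```text
pics
{'time': 0.0, 'joint_pos': array([ 1.10019496,  0.62936273,  0.03845624,  1.51835847, -0.02700028,
        0.99629486, -0.02002821]), 'dq': array([-0.00047077,  0.00234735,  0.00267061,  0.00015799, -0.00189134,
       -0.00079758,  0.00039625]), 'joint_torque': array([ 2.87467628e-04, -5.63404584e+01,  1.22601695e+00, -1.93448728e+01,
        1.08517628e-02,  1.04761234e-02,  5.95950928e-05]), 'position': array([ 255.76828394, -596.88896139,  230.38163617]), 'tool_rot': array([-1.37288077,  0.9072777 , -0.90463037]), 'force': array([ 0.63073943, -0.4191995 ,  0.08544316]), 'torque': array([-0.00807259,  0.00253131, -0.00307849]), 'gripper_width': 85.39726494035983}
scene [[368.13466184   0.         318.12200786]
 [  0.         368.13466184 194.62186152]
 [  0.           0.           1.        ]] [ 70.4795631  241.18035529 734.60228636] [ 0.333849   -0.8946761  -2.27627462] ['color', 'z_map', 'intrinsics', 'eye', 'rotation']
valve_block [{'extent': [214.0, 215.0, 238.2, 237.5], 'p': 0.74}]
test_stand [{'extent': [284.7, 97.8, 383.4, 227.1], 'p': 0.81}]
lock_lever [{'extent': [32
[... 1798 characters left out ...]
extent': [298.8, 256.3, 362.7, 270.1], 'p': 0.71}, {'extent': [324.3, 169.2, 356.4, 212.5], 'p': 0.43}]
pen [{'extent': [409.3, 228.7, 437.6, 280.7], 'p': 0.71}]
valve_block [{'pixel': [142.4, 241.4], 'p': 0.92}, {'pixel': [188.1, 393.6], 'p': 0.31}]
block_mid [{'pixel': [142.7, 243.8], 'p': 0.96}, {'pixel': [181.3, 201.4], 'p': 0.65}]
nest [{'pixel': [191.7, 392.5], 'p': 0.75}]
lever_hinge []
lever_grip [{'pixel': [134.1, 401.1], 'p': 0.58}]
selector_axis [{'pixel': [182.4, 337.4], 'p': 0.7}]
selector_knob [{'pixel': [212.1, 351.8], 'p': 0.47}]
test_stand [{'pixel': [182.5, 365.1], 'p': 0.67}]
seal_ring [{'pixel': [263.7, 394.3], 'p': 0.7}]
spacer_ring [{'pixel': [181.7, 200.7], 'p': 0.66}]
```

```bash
sed -i "s/Rm=np.array(f\['rotation'\])/Rm=R.from_rotvec(f['rotation']).as_matrix()/" h.py; python3 - <<'E'
from h import *
a=cv2.imread('pics/top0.png')[100:300,170:450]; cv2.imwrite('pics/top0z.png',cv2.resize(a,(784,560),interpolation=cv2.INTER_CUBIC))
a=cv2.imread('pics/scene0.png')[80:310,180:460]; cv2.imwrite('pics/scene0z.png',cv2.resize(a,(728,598),interpolation=cv2.INTER_CUBIC))
T=grab_frame('top');S=grab_frame('scene')
for n,z in [('valve_block',0),('block_mid',0),('nest',18),('lever_hinge',80),('lever_grip',207),('selector_axis',102),('selector_knob',102),('test_stand',0),('seal_ring',0),('spacer_ring',0)]:
    for c,f in(('top',T),('scene',S)):
        for r in pinpoint(c,n)[:1]: print(n,c,world(f,*r['pixel'],z).round(1),r['p'])
E
```

```text
valve_block top [597.1 -22.3   0. ] 0.65
valve_block scene [605.7 -34.3   0. ] 0.84
block_mid top [606.4 -30.4   0. ] 0.89
block_mid scene [597.6 -28.6  -0. ] 0.92
nest top [ 492.9 -393.1   18. ] 0.57
nest scene [ 485.8 -384.5   18. ] 0.9
lever_hinge top [ 588.6 -372.1   80. ] 0.76
lever_hinge scene [ 591.9 -373.9   80. ] 0.65
lever_grip top [ 582.9 -376.   207. ] 0.73
lever_grip scene [ 587.  -379.5  207. ] 0.52
selector_axis top [ 495. -262.  102.] 0.57
selector_axis scene [ 497.5 -257.8  102. ] 0.93
selector_knob top [ 433.6 -291.9  102. ] 0.41
selector_knob scene [ 436.4 -294.3  102. ] 0.53
test_stand top [599.8 -28.4   0. ] 0.53
test_stand scene [ 496.2 -332.3   -0. ] 0.94
seal_ring top [ 318.9 -409.8    0. ] 0.61
seal_ring scene [ 325.7 -414.5    0. ] 0.51
spacer_ring top [509.1  75.9   0. ] 0.57
spacer_ring scene [504.9  77.1   0. ] 0.76
```

View pics/top0z.png

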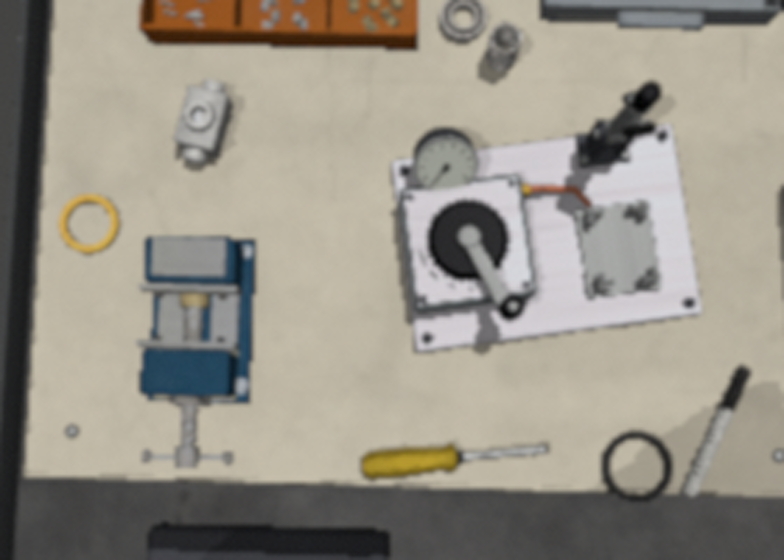

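View pics/scene0z.png

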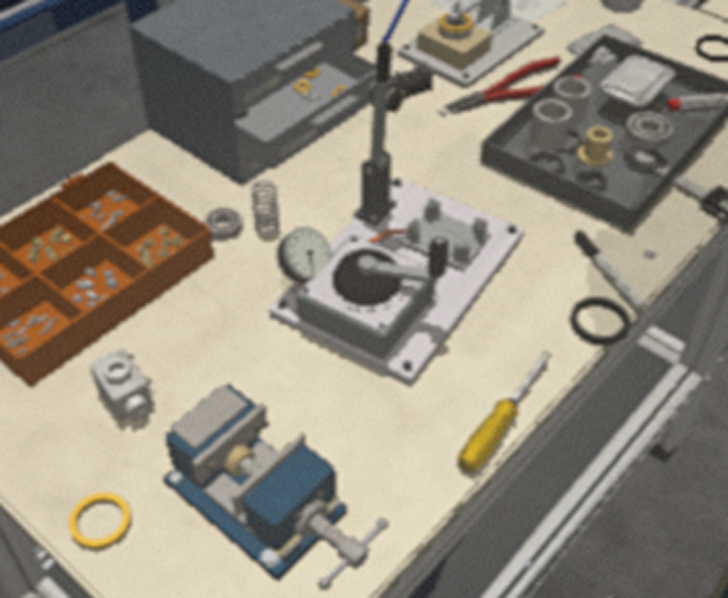

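```bash
python3 - <<'E'
from h import *
T=grab_frame('top')
for (x,y) in [(416,352),(702,312),(668,125),(391,162)]:
    print(world(T,y/2.8+100,x/2.8+170,12).round(1))
P=[]
for f in (T,grab_frame('scene')):
    z=f['z_map'];rr,cc=np.nonzero(z)
    K=np.array(f['intrinsics']); d=np.c_[(cc-K[0,2])/K[0,0],-(rr-K[1,2])/K[1,1],-np.ones(len(rr))]*z[rr,cc][:,None]
    W=d@R.from_rotvec(f['rotation']).as_matrix().T+np.array(f['eye'])
    m=(abs(W[:,0]-600)<70)&(abs(W[:,1]+30)<70)&(W[:,2]>8)&(W[:,2]<60)
    p=W[m]; print(len(p),p.min(0),p.max(0))
    q=p[p[:,2]>25]; print(len(q),'rect',cv2.minAreaRect(q[:,:2].astype(np.float32)), q.mean(0))
    q=p[p[:,2]>40]; print(len(q),'port',q.mean(0))
E
```

```text
[ 404.4 -217.9   12. ]
[ 445.  -463.3   12. ]
[ 608.7 -434.    12. ]
[ 569.7 -191.9   12. ]
440 [565.13305331 -51.58336116   8.19614304] [637.55842547  -4.83172909  47.30444269]
379 rect ((601.1687622070312, -28.45017433166504), (41.39495086669922, 71.54573059082031), 80.36614227294922) [600.3476334  -27.33875398  35.22016476]
54 port [601.40513807 -26.44633865  43.61216195]
415 [564.49610274 -50.94184816   8.36072315] [637.69703147  -4.00001478  47.15841536]
329 rect ((600.5784912109375, -27.67070770263672), (39.622623443603516, 73.53897094726562), 77.19282531738281) [595.67836041 -24.17641593  36.28625327]
62 port [600.200761   -25.51367097  43.80646999]
```

```bash
cat >> h.py <<'E'
def stand(): return np.array([507.,-327.]),0.163
def st(x,y,z,c=None,yaw=None):
    c0,y0=stand(); c=c0 if c is None else c; yaw=y0 if yaw is None else yaw
    return np.array([c[0]+x*np.cos(yaw)-y*np.sin(yaw),c[1]+x*np.sin(yaw)+y*np.cos(yaw),z])
def go(pos,jawang,s=None):
    """down pose, tool x along world angle jawang (mod pi)."""
    s=s or sense(); Rc=R.from_rotvec(s['tool_rot']); M=Rc.as_matrix()
    cur=np.arctan2(M[1,0],M[0,0]); a=(jawang-cur+np.pi/2)%np.pi-np.pi/2; a=cur+a
    x=np.array([np.cos(a),np.sin(a),0]);y=np.array([0,0,-1.]);G=np.c_[x,y,np.cross(x,y)]
    d=np.array(pos)-s['position']
    print('cur',s['position'].round(1),'jawang',round(cur,3),'->',round(a,3),'w',round(s['gripper_width'],1),'F',s['force'].round(1),'t',round(s['time'],2))
    print('offset cm BEFORE rot',(M.T@d/10).round(3),' AFTER rot',(G.T@d/10).round(3),'rot deg tool',np.degrees((Rc.inv()*R.from_matrix(G)).as_rotvec()).round(2))
    print('axes x',M[:,0].round(3),'z',M[:,2].round(3),'y',M[:,1].round(3))
E
python3 - <<'E'
from h import *
go([585,-28,170],np.pi/2-0.2)
f=grab_frame('wrist');save('w0',f);print(f['intrinsics'],f['mount'])
E
```

```text
cur [ 256.  -597.4  231.3] jawang -1.166 -> -1.771 w 85.3 F [-0.3 -0.1 -0.4] t 3.1
offset cm BEFORE rot [-39.387   6.136  52.666]  AFTER rot [-62.346   6.133  20.93 ] rot deg tool [-0.   34.65 -0.  ]
axes x [ 0.394 -0.919 -0.   ] z [0.919 0.394 0.   ] y [ 0.  0. -1.]
[[309.70691629   0.         320.17634616]
 [  0.         309.70691629 208.6005486 ]
 [  0.           0.           1.        ]] [[ 9.99999920e-01 -3.98974418e-04 -1.01225371e-05 -8.80856640e-01]
 [ 1.07271111e-04  2.93124061e-01 -9.56074408e-01 -1.43162228e+02]
 [ 3.84416389e-04  9.56074331e-01  2.93124080e-01  7.32456544e+01]
 [ 0.00000000e+00  0.00000000e+00  0.00000000e+00  1.00000000e+00]]
```

View pics/w0.png

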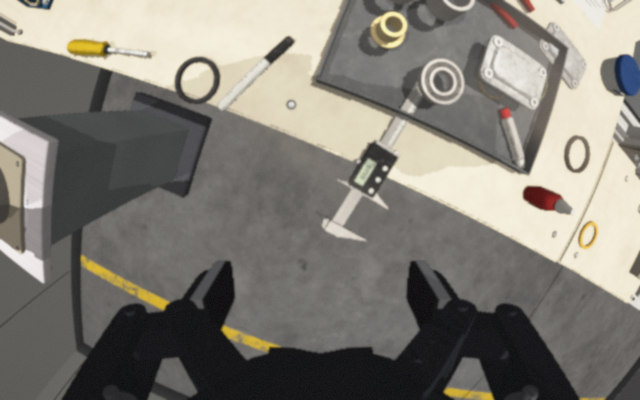

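Emit:
jog_arm:
  offset:
    - [-1.6,0,2.25]
    - [-1.6,0,2.25]
    - [-1.6,0,2.25]
    - [-1.6,0,2.25]
    - [-1.6,0,2.25]
    - [-1.6,0,2.25]
    - [-1.6,0,2.25]
    - [-1.6,0,2.25]
    - [-1.6,0,2.25]
    - [-1.6,0,2.25]
    - [-1.6,0,2.25]
    - [-1.6,0,2.25]
  rot:
    - [0,0,0]
    - [0,0,0]
    - [0,0,0]
    - [0,0,0]
    - [0,0,0]
    - [0,0,0]
    - [0,0,0]
    - [0,0,0]
    - [0,0,0]
    - [0,0,0]
    - [0,0,0]
    - [0,0,0]
  jaw: [0,0,0,0,0,0,0,0,0,0,0,0]

```text
time: 4.15
position: [429.2, -313.5, 231.5]
tool_rot: [-1.374, 0.906, -0.907]
force: [0.4, 0.4, -0.2]
gripper_width: 85.5
```

Emit:
jog_arm:
  offset:
    - [-1.6,0.3,2.25]
    - [-1.6,0.3,2.25]
    - [-1.6,0.9,2.25]
    - [-1.6,0.9,2.25]
    - [-1.6,0.9,2.25]
    - [-1.6,0.9,2.25]
    - [-1.6,0.9,2.25]
    - [-1.6,0.9,2.25]
    - [-1.6,0.9,2.25]
    - [-1.6,0.9,2.25]
    - [-1.6,0.9,2.25]
    - [-1.6,0.9,2.25]
  rot:
    - [0,0,0]
    - [0,0,0]
    - [0,0,0]
    - [0,0,0]
    - [0,0,0]
    - [0,0,0]
    - [0,0,0]
    - [0,0,0]
    - [0,0,0]
    - [0,0,0]
    - [0,0,0]
    - [0,0,0]
  jaw: [0,0,0,0,0,0,0,0,0,0,0,0]

```text
time: 5.15
position: [601.9, -30.6, 135.0]
tool_rot: [-1.374, 0.906, -0.906]
force: [-0.0, -0.4, -0.5]
gripper_width: 85.7
```

Emit:
jog_arm:
  offset:
    - [0,0,0]
    - [0,0,0]
    - [0,0,0]
    - [0,0,0]
    - [0,0,0]
    - [0,0,0]
    - [0,0,0]
    - [0,0,0]
    - [0,0,0]
    - [0,0,0]
    - [0,0,0]
    - [0,0,0]
  rot:
    - [0,-7,0]
    - [0,-7,0]
    - [0,-7,0]
    - [0,-7,0]
    - [0,-7,0]
    - [0,-7,0]
    - [0,-7,0]
    - [0,-7,0]
    - [0,-7,0]
    - [0,-7,0]
    - [0,-7,0]
    - [0,-7,0]
  jaw: [0,0,0,0,0,0,0,0,0,0,0,0]

```text
time: 6.15
position: [601.4, -32.0, 135.4]
tool_rot: [-1.558, -0.24, 0.24]
force: [0.0, -0.6, -1.0]
gripper_width: 85.4
```

Emit:
jog_arm:
  offset:
    - [0,0,0]
    - [0,0,0]
    - [0,0,0]
    - [0,0,0]
    - [0,0,0]
    - [0,0,0]
    - [0,0,0]
    - [0,0,0]
    - [0,0,0]
    - [0,0,0]
  rot:
    - [0,-7,0]
    - [0,-7,0]
    - [0,-7,0]
    - [0,-7,0]
    - [0,-7,0]
    - [0,-7,0]
    - [0,-7,0]
    - [0,-7,0]
    - [0,-5,0]
    - [0,0,0]
  jaw: [0,0,0,0,0,0,0,0,0,0]

```text
time: 6.98
position: [601.2, -32.2, 135.1]
tool_rot: [-1.299, -1.057, 1.057]
force: [-0.1, -0.7, 1.0]
gripper_width: 85.5
```

```bash
cat >> h.py <<'E'
def wworld(f,s,row,col,z):
    K=f['intrinsics'];M=np.array(f['mount'])
    u=np.array([(col-K[0,2])/K[0,0],(row-K[1,2])/K[1,1]]);th=np.linalg.norm(u)
    d=np.array([u[0]/th*np.sin(th),-u[1]/th*np.sin(th),-np.cos(th)])
    Rt=R.from_rotvec(s['tool_rot']).as_matrix()
    e=Rt@M[:3,3]+s['position'];d=Rt@M[:3,:3]@d
    return e+d*(z-e[2])/d[2]
def wcloud(f,s,step=1):
    K=f['intrinsics'];M=np.array(f['mount']);zm=f['z_map'];rr,cc=np.nonzero(zm)
    u=np.c_[(cc-K[0,2])/K[0,0],(rr-K[1,2])/K[1,1]];th=np.linalg.norm(u,axis=1)+1e-9
    d=np.c_[u[:,0]/th*np.tan(th),-u[:,1]/th*np.tan(th),-np.ones(len(th))]*zm[rr,cc][:,None]
    ok=th<1.3
    Rt=R.from_rotvec(s['tool_rot']).as_matrix()
    P=(d@M[:3,:3].T+M[:3,3])@Rt.T+s['position']
    return P[ok],rr[ok],cc[ok]
E
python3 - <<'E'
from h import *
s=sense();print(s['joint_pos'].round(2))
f=grab_frame('wrist');save('w1',f)
for n,z in [('valve_block',0),('block_mid',0)]:
    for r in pinpoint('wrist',n)[:2]: print(n,r,wworld(f,s,*r['pixel'],z).round(1))
p,_,_=wcloud(f,s)
m=(abs(p[:,0]-600)<70)&(abs(p[:,1]+30)<50)&(p[:,2]>8)&(p[:,2]<55); p=p[m]
for a,b in ((28,40),(40,50)):
    q=p[(p[:,2]>a)&(p[:,2]<b)];print(len(q),q.mean(0).round(1),cv2.minAreaRect(q[:,:2].astype(np.float32)))
go([600,-28,60],np.pi/2-0.2)
E
```

```text
[ 0.41  0.76 -0.68  1.73  0.61  0.86  0.83]
valve_block {'pixel': [198.0, 325.5], 'p': 0.71} [600.6 -27.1   0. ]
block_mid {'pixel': [175.6, 63.4], 'p': 0.24} [ 507.3 -325.5    0. ]
2392 [596.4 -25.1  35.6] ((598.314208984375, -26.69449234008789), (40.31460189819336, 71.24703979492188), 77.10336303710938)
514 [598.6 -24.6  44.1] ((598.8990478515625, -24.315780639648438), (23.18573570251465, 24.466739654541016), 80.26175689697266)
cur [601.2 -32.  135.3] jawang 1.362 -> 1.371 w 85.5 F [-0.4  0.1 -1.2] t 7.13
offset cm BEFORE rot [0.369 7.53  0.2  ]  AFTER rot [0.37  7.53  0.197] rot deg tool [ 0.   -0.51 -0.  ]
axes x [ 0.207  0.978 -0.   ] z [-0.978  0.207 -0.   ] y [ 0. -0. -1.]
```

View pics/w1.png

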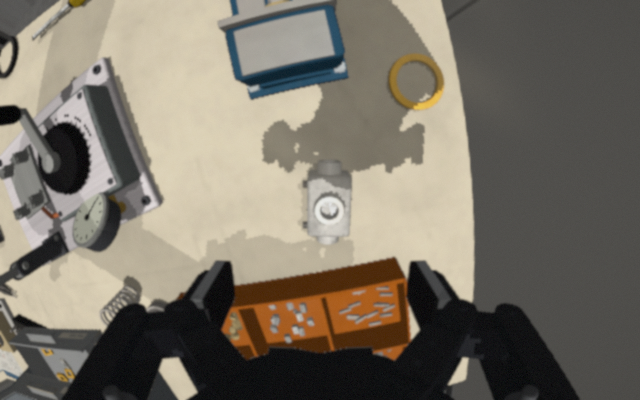

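Emit:
jog_arm:
  offset:
    - [0.6,1,0.55]
    - [0,2,0]
    - [0,2,0]
    - [0,2,0]
    - [0,2,0]
    - [0,1.4,0]
    - [0,1,0]
    - [0,0.7,0]
    - [0,0.4,0]
    - [0,0.2,0]
    - [0,0,0]
    - [0,0,0]
  rot:
    - [0,0.5,0]
    - [0,0,0]
    - [0,0,0]
    - [0,0,0]
    - [0,0,0]
    - [0,0,0]
    - [0,0,0]
    - [0,0,0]
    - [0,0,0]
    - [0,0,0]
    - [0,0,0]
    - [0,0,0]
  jaw: [0,0,0,0,0,0,0,0,0,0,0,0]

```text
time: 8.13
position: [597.5, -24.8, 8.9]
tool_rot: [-1.304, -1.05, 1.049]
force: [-1.7, -0.3, -0.5]
gripper_width: 85.4
```

```bash
python3 - <<'E'
from h import *
go([597,-25,8],1.353)
f=grab_frame('wrist');save('w2',f)
E
```

```text
cur [597.5 -24.8   8.9] jawang 1.356 -> 1.353 w 85.4 F [-1.7 -0.3 -0.5] t 8.13
offset cm BEFORE rot [-0.031  0.094  0.047]  AFTER rot [-0.031  0.094  0.047] rot deg tool [0.06 0.16 0.02]
axes x [0.213 0.977 0.   ] z [-0.977  0.213 -0.001] y [ 0.001  0.    -1.   ]
```

View pics/w2.png

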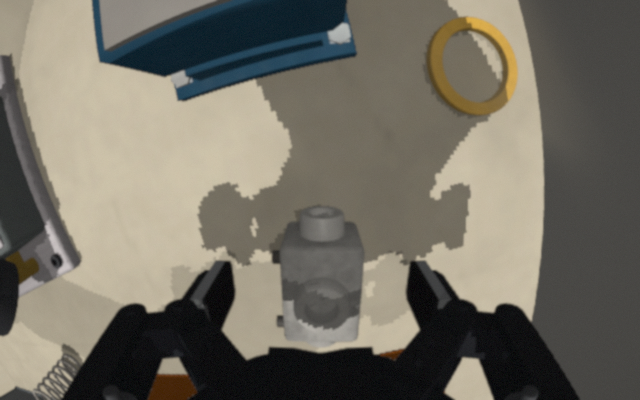

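Emit:
jog_arm:
  offset:
    - [0,0,0]
    - [0,0,0]
    - [0,0,0]
    - [0,0,0]
    - [0,0,0]
    - [0,0,0]
    - [0,0,0]
    - [0,0,0]
    - [0,0,0]
    - [0,0,0]
    - [0,0,0]
    - [0,0,0]
  rot:
    - [0,0,0]
    - [0,0,0]
    - [0,0,0]
    - [0,0,0]
    - [0,0,0]
    - [0,0,0]
    - [0,0,0]
    - [0,0,0]
    - [0,0,0]
    - [0,0,0]
    - [0,0,0]
    - [0,0,0]
  jaw: [0.3,0.45,0.5,0.6,0.7,1,1,1,1,1,1,1]
  newtons: 40

```text
time: 9.18
position: [597.3, -24.7, 8.7]
tool_rot: [-1.303, -1.05, 1.049]
force: [-0.4, 0.5, 5.8]
gripper_width: 35.5
```

```bash
python3 - <<'E'
from h import *
go([597,-25,60],1.353)
f=grab_frame('wrist');save('w3',f)
E
```

```text
cur [597.3 -24.7   8.7] jawang 1.356 -> 1.353 w 35.5 F [-0.4  0.5  5.8] t 9.18
offset cm BEFORE rot [-0.032 -5.134  0.018]  AFTER rot [-0.033 -5.134  0.021] rot deg tool [0.03 0.17 0.01]
axes x [0.213 0.977 0.   ] z [-0.977  0.213 -0.001] y [ 0.001  0.    -1.   ]
```

View pics/w3.png

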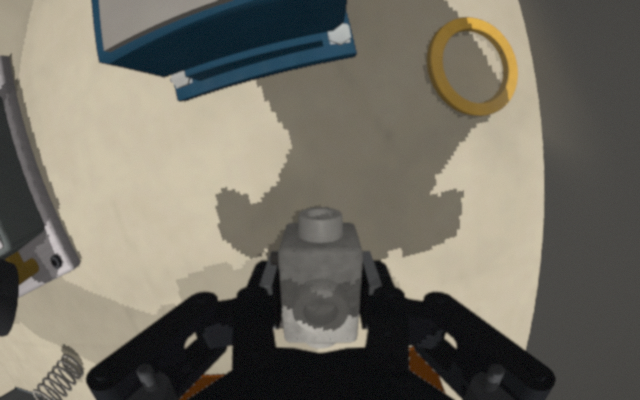

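Emit:
jog_arm:
  offset:
    - [0,-0.5,0]
    - [0,-1.5,0]
    - [0,-3,0]
    - [0,-3.5,0]
    - [0,-3.5,0]
    - [0,-3.5,0]
    - [0,-1.5,0]
    - [0,0,0]
  rot:
    - [0,0,0]
    - [0,0,0]
    - [0,0,0]
    - [0,0,0]
    - [0,0,0]
    - [0,0,0]
    - [0,0,0]
    - [0,0,0]
  jaw: [1,1,1,1,1,1,1,1]

```text
time: 9.9
position: [599.2, -24.5, 182.1]
tool_rot: [-1.308, -1.054, 1.045]
force: [0.0, 1.0, -1.9]
gripper_width: 35.3
```

Emit:
jog_arm:
  offset:
    - [-1.5,0,0.7]
    - [-2.8,0,1.3]
    - [-2.8,0,1.3]
    - [-2.8,0,1.3]
    - [-2.8,0,1.3]
    - [-2.8,0,1.2]
    - [-2.8,0,1.0]
    - [-1.5,0,0.6]
    - [0,0,0]
  rot:
    - [0,0,0]
    - [0,0,0]
    - [0,0,0]
    - [0,0,0]
    - [0,0,0]
    - [0,0,0]
    - [0,0,0]
    - [0,0,0]
    - [0,0,0]
  jaw: [1,1,1,1,1,1,1,1,1]

```text
time: 10.65
position: [465.1, -204.2, 176.1]
tool_rot: [-1.303, -1.039, 1.049]
force: [-0.7, 0.7, -1.7]
gripper_width: 35.1
```

Emit:
jog_arm:
  offset:
    - [0,0,0]
    - [0,0,0]
    - [0,0,0]
    - [0,0,0]
    - [0,0,0]
  rot:
    - [0,-6,0]
    - [0,-6,0]
    - [0,-6,0]
    - [0,-3.7,0]
    - [0,0,0]
  jaw: [1,1,1,1,1]

```text
time: 11.07
position: [469.1, -199.0, 177.0]
tool_rot: [-1.123, -1.33, 1.33]
force: [-0.2, 0.3, -1.4]
gripper_width: 35.5
```

```bash
python3 - <<'E'
from h import *
s=sense();print(s['joint_pos'].round(2))
f=grab_frame('wrist');save('w4',f)
M=R.from_rotvec(s['tool_rot']).as_matrix()
p,rr,cc=wcloud(f,s)
t=(p-s['position'])@M   # tool coords
m=(abs(t[:,0])<30)&(abs(t[:,2])<50)&(t[:,1]>-45)&(t[:,1]<15)
t=t[m]
import collections
print(np.histogram(t[:,1],bins=np.arange(-45,16,4)))
q=t[(t[:,1]<t[:,1].min()+4)]
print('top',len(q),q.mean(0),cv2.minAreaRect(q[:,[0,2]].astype(np.float32)))
for n,z in [('nest',18),('lever_hinge',80),('lever_grip',207),('selector_axis',102),('selector_knob',102),('test_stand',0)]:
    for r in pinpoint('wrist',n)[:1]: print(n,r,wworld(f,s,*r['pixel'],z).round(1), st(*{'nest':(-20,-60,18),'lever_hinge':(70,-60,80),'lever_grip':(70,-60,207),'selector_axis':(0,70,102),'selector_knob':(-63.9,46.7,102),'test_stand':(0,0,0)}[n]).round(1))
go(st(-20,-60,150),1.734)
E
```

```text
[ 0.91  0.64 -0.86  1.95  0.64  0.85  1.44]
(array([ 282,  692, 1817,  921, 5656,  662, 1255,  524,  255,  255,  245,
         55,   52,    0,    0]), array([-45, -41, -37, -33, -29, -25, -21, -17, -13,  -9,  -5,  -1,   3,
         7,  11,  15]))
top 284 [ -1.07426543 -43.02930631  10.08171869] ((0.04403114318847656, 5.0135698318481445), (59.93766784667969, 20.760608673095703), 0.1785646677017212)
nest {'pixel': [188.9, 148.1], 'p': 0.84} [ 493.6 -388.6   18. ] [ 497.  -389.5   18. ]
lever_hinge {'pixel': [290.6, 134.6], 'p': 0.88} [ 586.7 -375.6   80. ] [ 585.8 -374.8   80. ]
lever_grip {'pixel': [365.2, 63.4], 'p': 0.94} [ 580. -374.  207.] [ 585.8 -374.8  207. ]
selector_axis {'pixel': [242.5, 240.6], 'p': 0.94} [ 497.1 -256.7  102. ] [ 495.6 -257.9  102. ]
selector_knob {'pixel': [159.0, 206.9], 'p': 0.92} [ 435.5 -288.8  102. ] [ 436.4 -291.3  102. ]
test_stand {'pixel': [206.7, 204.3], 'p': 0.76} [ 509.4 -324.1    0. ] [ 507. -327.    0.]
cur [ 469.8 -199.6  178.2] jawang 1.734 -> 1.734 w 35.5 F [ 0.5 -0.8 -1.5] t 11.42
offset cm BEFORE rot [-19.174   2.823   0.403]  AFTER rot [-19.174   2.822   0.398] rot deg tool [-0.01  0.02 -0.  ]
axes x [-0.163  0.987 -0.   ] z [-0.987 -0.163  0.   ] y [-0. -0. -1.]
```

View pics/w4.png

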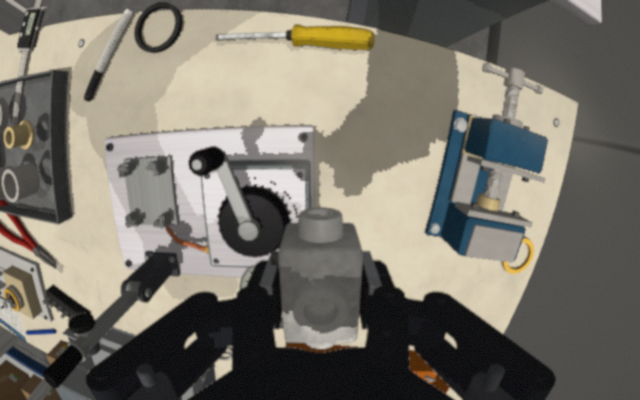

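```bash
python3 - <<'E'
from h import *
s=sense()
f=grab_frame('wrist')
M=R.from_rotvec(s['tool_rot']).as_matrix()
p,rr,cc=wcloud(f,s)
t=(p-s['position'])@M
t=t[(abs(t[:,0])<16)&(abs(t[:,2])<60)]
for a,b in((-38,-33),(-29.5,-25.5),(-24,-15),(-15,9)):
    q=t[(t[:,1]>a)&(t[:,1]<b)]
    print(a,b,len(q),q.mean(0).round(1),np.percentile(q,[1,5,50,95,99],axis=0).round(1).tolist())
E
```

```text
-38 -33 1544 [  0.7 -35.5  -1. ] [[-10.6, -36.9, -13.3], [-9.5, -36.6, -11.8], [0.9, -35.6, -0.1], [10.8, -33.5, 8.8], [11.9, -33.1, 9.4]]
-29.5 -25.5 4830 [ -0.2 -27.8   3.8] [[-15.7, -29.3, -26.3], [-14.8, -28.8, -24.1], [-0.4, -27.8, 9.4], [14.8, -26.7, 22.5], [15.8, -25.9, 23.3]]
-24 -15 1556 [  0.3 -19.1  21.8] [[-15.1, -23.8, -37.9], [-11.8, -23.3, -36.0], [0.5, -19.1, 25.6], [11.6, -15.6, 33.3], [15.1, -15.1, 33.7]]
-15 9 791 [ 0.1 -6.7 28.1] [[-15.7, -14.9, 22.8], [-14.6, -14.4, 23.0], [-0.0, -6.1, 28.8], [14.8, 3.3, 33.6], [15.8, 5.5, 33.8]]
```

Emit:
jog_arm:
  offset:
    - [-2,0,0.4]
    - [-3,0,0]
    - [-3,0,0]
    - [-2,0,0]
    - [0,0,0]
    - [0,0,0]
  rot:
    - [0,0,0]
    - [0,0,0]
    - [0,0,0]
    - [0,0,0]
    - [0,0,0]
    - [0,0,0]
  jaw: [1,1,1,1,1,1]

```text
time: 11.97
position: [481.9, -300.0, 178.0]
tool_rot: [-1.128, -1.327, 1.326]
force: [0.8, 1.3, -1.7]
gripper_width: 34.9
```

```bash
python3 - <<'E'
from h import *
s=sense()
f=grab_frame('wrist');save('w5',f)
np.savez('w5.npz',c=f['color'],z=f['z_map'])
p,rr,cc=wcloud(f,s)
c0,yaw=stand()
d=p[:,:2]-c0
sx=d[:,0]*np.cos(yaw)+d[:,1]*np.sin(yaw);sy=-d[:,0]*np.sin(yaw)+d[:,1]*np.cos(yaw)
m=(abs(sx+20)<45)&(abs(sy+60)<35)
print(np.histogram(p[m,2],bins=np.arange(0,60,3)))
m2=m&(p[:,2]>30)&(p[:,2]<46)
q=np.c_[sx,sy,p[:,2]][m2]; print(len(q))
for qx in(-1,1):
  for qy in(-1,1):
    k=q[((q[:,0]+20)*qx>0)&((q[:,1]+60)*qy>0)]
    print(qx,qy,len(k),k.mean(0).round(1),np.percentile(k,[2,98],axis=0).round(1).tolist())
print(pinpoint('wrist','nest')[:1],[wworld(f,s,*r['pixel'],18).round(1) for r in pinpoint('wrist','nest')[:1]])
v=np.c_[sx,sy,p[:,2]]
k=v[(abs(v[:,2]-12)<3)&(abs(v[:,0])<110)&(abs(v[:,1])<140)]
print('plate',np.percentile(k,[0.3,1,99,99.7],axis=0).round(1).tolist())
a=f['color'][100:260,60:300];cv2.imwrite('pics/w5z.png',cv2.resize(a,(780,520),interpolation=cv2.INTER_CUBIC))
E
```

```text
(array([   0,    0,    0,  183,  637,  806, 2620,   90,   77,   53,   95,
        104,  232,  278,   10,    0,    0,    0,    0]), array([ 0,  3,  6,  9, 12, 15, 18, 21, 24, 27, 30, 33, 36, 39, 42, 45, 48,
       51, 54, 57]))
719
-1 -1 182 [-50.2 -77.   37.5] [[-55.4, -83.0, 30.7], [-42.1, -70.5, 41.9]]
-1 1 186 [-50.1 -36.9  37.7] [[-55.2, -44.8, 31.5], [-42.1, -31.9, 42.0]]
1 -1 176 [  8.3 -77.   37. ] [[0.9, -82.7, 30.4], [15.1, -70.6, 41.3]]
1 1 175 [  8.3 -37.5  37.5] [[1.8, -45.3, 30.7], [14.7, -32.3, 41.9]]
[{'pixel': [194.8, 234.7], 'p': 0.92}] [array([ 497.3, -386.7,   18. ])]
plate [[-84.5, -121.9, 10.1], [-84.2, -120.8, 10.6], [76.2, 122.1, 14.3], [81.0, 124.8, 14.6]]
```

View pics/w5.png

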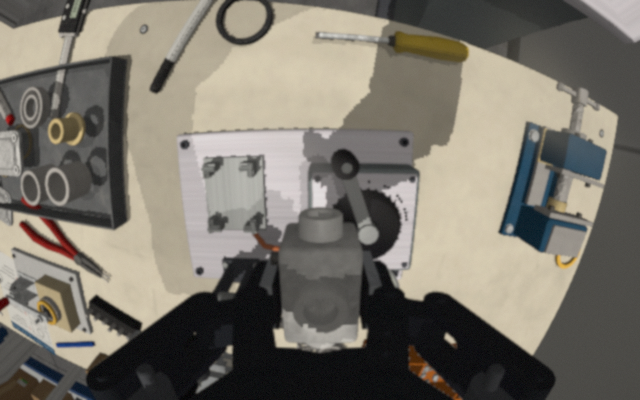

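```bash
sed -i "s/np.array(\[507.,-327.\]),0.163/np.array([506.2,-324.4]),0.161/" h.py; python3 - <<'E'
from h import *
print(st(-20,-60,0))
go([494.2,-387.2,75],1.732)
E
```

```text
[ 496.07697181 -386.83015538    0.        ]
cur [ 482.2 -297.6  178.5] jawang 1.737 -> 1.732 w 35.5 F [ 0.5  0.1 -1.1] t 12.12
offset cm BEFORE rot [-9.047 10.34   0.297]  AFTER rot [-9.041 10.346  0.255] rot deg tool [0.   0.26 0.04]
axes x [-0.165  0.986  0.001] z [-0.986 -0.165 -0.   ] y [-0.     0.001 -1.   ]
```

Emit:
jog_arm:
  offset:
    - [-1.5,0,0.26]
    - [-2.5,0,0]
    - [-2.5,0,0]
    - [-1.75,0,0]
    - [-0.8,1,0]
    - [0,2,0]
    - [0,2.5,0]
    - [0,2.5,0]
    - [0,1.5,0]
    - [0,0.8,0]
    - [0,0,0]
    - [0,0,0]
  rot:
    - [0,0.3,0]
    - [0,0,0]
    - [0,0,0]
    - [0,0,0]
    - [0,0,0]
    - [0,0,0]
    - [0,0,0]
    - [0,0,0]
    - [0,0,0]
    - [0,0,0]
    - [0,0,0]
    - [0,0,0]
  jaw: [1,1,1,1,1,1,1,1,1,1,1,1]

```text
time: 13.12
position: [494.6, -388.5, 75.7]
tool_rot: [-1.13, -1.326, 1.325]
force: [0.8, -0.1, -0.8]
gripper_width: 35.0
```

```bash
python3 - <<'E'
from h import *
go([494.2,-387.2,75],1.732)
s=sense()
f=grab_frame('wrist');save('w6',f)
p,rr,cc=wcloud(f,s)
c0,yaw=stand()
d=p[:,:2]-c0
sx=d[:,0]*np.cos(yaw)+d[:,1]*np.sin(yaw);sy=-d[:,0]*np.sin(yaw)+d[:,1]*np.cos(yaw)
v=np.c_[sx,sy,p[:,2]]
q=v[(abs(sx+20)<45)&(abs(sy+60)<35)&(p[:,2]>30)&(p[:,2]<46)]
for qx in(-1,1):
  for qy in(-1,1):
    k=q[((q[:,0]+20)*qx>0)&((q[:,1]+60)*qy>0)]
    if len(k)>5: print(qx,qy,len(k),k.mean(0).round(1),np.percentile(k,[2,98],axis=0).round(1).tolist())
# block body in stand frame
q=v[(abs(sx+20)<45)&(abs(sy+60)<16)&(p[:,2]>100)&(p[:,2]<106)]
print('body top',len(q),np.percentile(q,[1,5,50,95,99],axis=0).round(1).tolist())
E
```

```text
cur [ 494.6 -388.5   75.7] jawang 1.73 -> 1.732 w 35.0 F [ 0.8 -0.1 -0.8] t 13.12
offset cm BEFORE rot [0.131 0.07  0.018]  AFTER rot [0.131 0.07  0.017] rot deg tool [ 0.04 -0.1   0.  ]
axes x [-0.159  0.987  0.   ] z [-0.987 -0.159 -0.001] y [ 0.001  0.    -1.   ]
-1 -1 449 [-50.  -80.7  37.9] [[-55.2, -86.7, 30.6], [-41.7, -73.6, 41.4]]
-1 1 453 [-50.2 -41.4  37.9] [[-55.2, -48.6, 31.1], [-41.8, -35.5, 41.5]]
body top 5017 [[-45.3, -75.8, 100.5], [-44.6, -74.8, 102.1], [-31.3, -59.6, 103.5], [2.4, -45.3, 104.6], [4.6, -44.3, 105.5]]
```

View pics/w6.png

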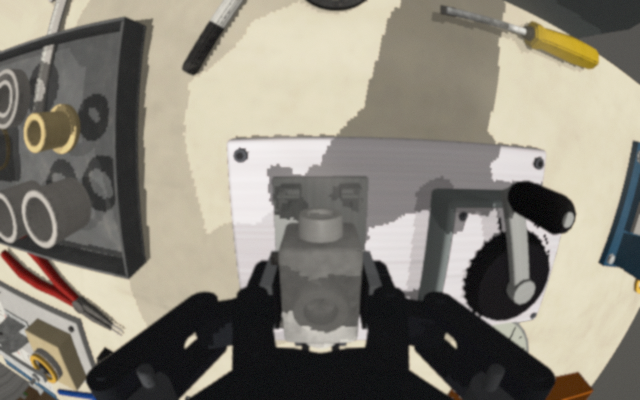

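Emit:
jog_arm:
  offset:
    - [0,1,-0.03]
    - [0,1,0]
    - [0,0.5,0]
    - [0,0.4,0]
    - [0,0.3,0]
    - [0,0.3,0]
    - [0,0.3,0]
    - [0,0,0]
  rot:
    - [0,0,0]
    - [0,0,0]
    - [0,0,0]
    - [0,0,0]
    - [0,0,0]
    - [0,0,0]
    - [0,0,0]
    - [0,0,0]
  jaw: [1,1,1,1,1,1,1,1]

```text
time: 13.83
position: [494.0, -388.7, 36.7]
tool_rot: [-1.129, -1.325, 1.325]
force: [-0.0, 0.3, -1.5]
gripper_width: 35.1
```

```bash
python3 - <<'E'
from h import *
go([494.6,-388.2,27],1.732)
f=grab_frame('wrist');save('w7',f)
E
```

```text
cur [ 494.  -388.7   36.7] jawang 1.729 -> 1.732 w 35.1 F [-0.   0.3 -1.5] t 13.83
offset cm BEFORE rot [ 0.035  0.973 -0.066]  AFTER rot [ 0.035  0.973 -0.065] rot deg tool [-0.03 -0.14  0.03]
axes x [-0.158  0.987  0.001] z [-0.987 -0.158  0.001] y [-0.001  0.    -1.   ]
```

View pics/w7.png

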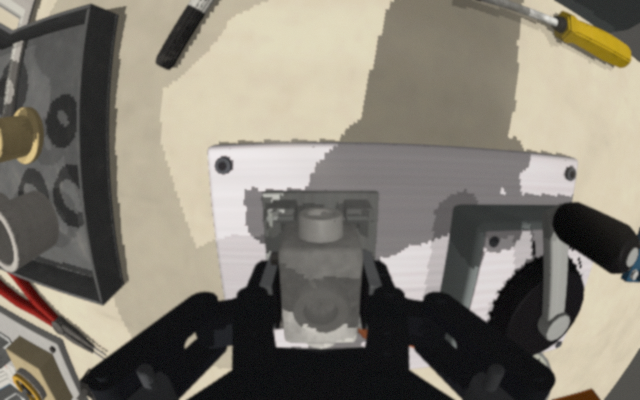

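Emit:
jog_arm:
  offset:
    - [0,0.2,0]
    - [0,0.2,0]
    - [0,0.2,0]
    - [0,0.15,0]
    - [0,0.1,0]
    - [0,0.1,0]
    - [0,0,0]
    - [0,0,0]
  rot:
    - [0,0,0]
    - [0,0,0]
    - [0,0,0]
    - [0,0,0]
    - [0,0,0]
    - [0,0,0]
    - [0,0,0]
    - [0,0,0]
  jaw: [1,1,1,1,1,1,1,1]

```text
time: 14.55
position: [494.2, -388.8, 27.8]
tool_rot: [-1.13, -1.325, 1.325]
force: [0.3, 0.1, -0.9]
gripper_width: 35.3
```

Emit:
jog_arm:
  offset:
    - [0,0.1,0]
    - [0,0.05,0]
    - [0,0.05,0]
    - [0,0,0]
    - [0,0,0]
  rot:
    - [0,0,0]
    - [0,0,0]
    - [0,0,0]
    - [0,0,0]
    - [0,0,0]
  jaw: [1,1,1,1,1]

```text
time: 14.97
position: [494.4, -388.8, 26.7]
tool_rot: [-1.131, -1.325, 1.325]
force: [-1.9, 1.7, 5.1]
gripper_width: 35.4
```

Emit:
jog_arm:
  offset:
    - [0,0,0]
    - [0,0,0]
    - [0,0,0]
    - [0,0,0]
    - [0,0,0]
    - [0,0,0]
    - [0,0,0]
    - [0,0,0]
  rot:
    - [0,0,0]
    - [0,0,0]
    - [0,0,0]
    - [0,0,0]
    - [0,0,0]
    - [0,0,0]
    - [0,0,0]
    - [0,0,0]
  jaw: [0.55,0.5,0.45,0.4,0.35,0.35,0.35,0.35]

```text
time: 15.63
position: [494.3, -388.8, 25.8]
tool_rot: [-1.13, -1.325, 1.325]
force: [-0.3, 0.8, -0.7]
gripper_width: 55.6
```

Emit:
jog_arm:
  offset:
    - [0,-0.5,0]
    - [0,-1,0]
    - [0,-1.5,0]
    - [0,-2,0]
    - [0,-2,0]
    - [0,0,0]
  rot:
    - [0,0,0]
    - [0,0,0]
    - [0,0,0]
    - [0,0,0]
    - [0,0,0]
    - [0,0,0]
  jaw: [0.35,0.35,0.35,0.35,0.35,0.35]

```text
time: 16.13
position: [497.3, -389.8, 101.4]
tool_rot: [-1.138, -1.328, 1.325]
force: [0.6, -0.1, 0.1]
gripper_width: 55.7
```

```bash
python3 - <<'E'
from h import *
s=sense()
f=grab_frame('wrist');save('w8',f)
p,rr,cc=wcloud(f,s)
c0,yaw=stand()
d=p[:,:2]-c0
sx=d[:,0]*np.cos(yaw)+d[:,1]*np.sin(yaw);sy=-d[:,0]*np.sin(yaw)+d[:,1]*np.cos(yaw)
v=np.c_[sx,sy,p[:,2]]
for a,b in((50,58),(58,68)):
    q=v[(abs(sx+20)<45)&(abs(sy+60)<21)&(p[:,2]>a)&(p[:,2]<b)]
    print('body top',len(q),np.percentile(q,[1,5,50,95,99],axis=0).round(1).tolist(),cv2.minAreaRect(q[:,:2].astype(np.float32)))
go(st(70,-60,260),1.732)
E
```

```text
body top 3140 [[-45.5, -78.9, 50.9], [-44.6, -77.6, 52.4], [-25.9, -60.9, 54.4], [3.0, -44.8, 55.7], [5.7, -43.4, 57.3]] ((-19.812602996826172, -61.701019287109375), (52.875770568847656, 37.3601188659668), 0.7237975597381592)
body top 803 [[-31.6, -72.4, 58.2], [-30.9, -71.1, 58.9], [-20.8, -61.0, 62.2], [-10.1, -50.9, 63.4], [-8.9, -50.0, 63.8]] ((-20.184913635253906, -60.59203338623047), (23.5568790435791, 23.89386749267578), 0.3322710692882538)
cur [ 496.3 -389.6   99.6] jawang 1.729 -> 1.732 w 55.0 F [-0.2  0.2 -1. ] t 16.18
offset cm BEFORE rot [  0.235 -16.001  -9.09 ]  AFTER rot [  0.274 -16.042  -9.018] rot deg tool [ 0.26 -0.15 -0.22]
axes x [-0.158  0.987 -0.004] z [-0.987 -0.158 -0.005] y [ 0.005 -0.003 -1.   ]
```

View pics/w8.png

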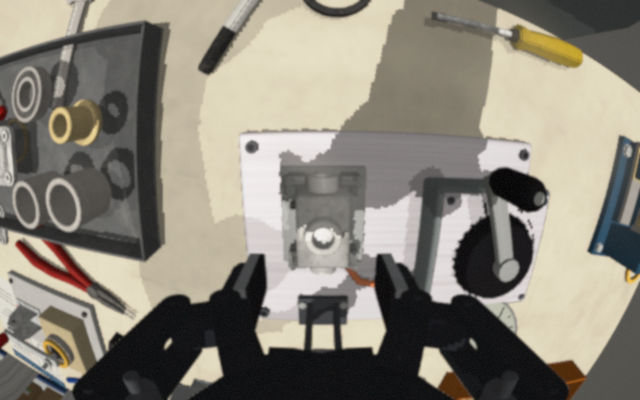

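Emit:
jog_arm:
  offset:
    - [0,-2,0]
    - [0,-3,0]
    - [0,-3.5,0]
    - [0,-3.5,0]
    - [0,-3,0]
    - [0,-2,0]
    - [0,0,0]
    - [0,0,0]
  rot:
    - [0,0,0]
    - [0,0,0]
    - [0,0,0]
    - [0,0,0]
    - [0,0,0]
    - [0,0,0]
    - [0,0,0]
    - [0,0,0]
  jaw: [0.35,0.35,0.35,0.35,0.35,0.35,0.35,0.35]

```text
time: 16.85
position: [494.5, -388.9, 267.0]
tool_rot: [-1.132, -1.325, 1.326]
force: [0.4, -0.4, 0.0]
gripper_width: 55.6
```

```bash
python3 - <<'E'
from h import *
s=sense()
f=grab_frame('wrist');save('w9',f)
p,rr,cc=wcloud(f,s)
c0,yaw=stand()
d=p[:,:2]-c0
sx=d[:,0]*np.cos(yaw)+d[:,1]*np.sin(yaw);sy=-d[:,0]*np.sin(yaw)+d[:,1]*np.cos(yaw)
v=np.c_[sx,sy,p[:,2]]
for z in range(90,235,15):
    q=v[(abs(sx-65)<45)&(abs(sy+60)<18)&(abs(p[:,2]-z)<7.5)]
    if len(q): print(z,len(q),np.percentile(q,[2,50,98],axis=0).round(1).tolist())
r=pinpoint('wrist','lever_grip')[:1];print(r,[wworld(f,s,*k['pixel'],207) for k in r])
go(st(65,-60.5,190),1.732)
E
```

```text
90 291 [[59.8, -76.3, 82.7], [65.0, -60.7, 88.5], [77.6, -46.6, 95.4]]
105 77 [[63.4, -67.5, 98.3], [64.4, -60.8, 105.8], [65.5, -54.1, 111.6]]
120 76 [[62.9, -67.2, 112.8], [63.8, -60.8, 120.6], [65.1, -54.3, 127.1]]
135 26 [[62.5, -66.5, 127.6], [63.5, -60.8, 128.8], [64.2, -55.1, 131.1]]
150 1 [[48.3, -60.8, 156.9], [48.3, -60.8, 156.9], [48.3, -60.8, 156.9]]
165 188 [[45.8, -71.6, 159.9], [47.1, -61.7, 168.7], [71.9, -49.7, 172.2]]
180 371 [[46.0, -71.4, 172.9], [50.1, -60.8, 178.5], [62.1, -50.2, 187.0]]
195 239 [[56.8, -69.5, 187.9], [58.9, -61.6, 194.0], [67.0, -53.0, 201.9]]
210 196 [[56.5, -68.9, 202.8], [58.3, -60.8, 210.3], [63.6, -53.5, 217.1]]
225 363 [[56.0, -68.5, 218.2], [60.9, -60.8, 226.3], [70.2, -53.9, 228.1]]
[{'pixel': [323.7, 318.8], 'p': 0.71}] [array([ 577.83017515, -376.2001834 ,  207.        ])]
cur [ 493.3 -388.7  264.7] jawang 1.73 -> 1.732 w 55.6 F [ 0.6  0.7 -0.3] t 16.95
offset cm BEFORE rot [ 0.1    7.454 -8.819]  AFTER rot [ 0.085  7.471 -8.804] rot deg tool [-0.11 -0.14  0.06]
axes x [-0.158  0.987  0.001] z [-0.987 -0.158  0.002] y [-0.002  0.001 -1.   ]
```

View pics/w9.png

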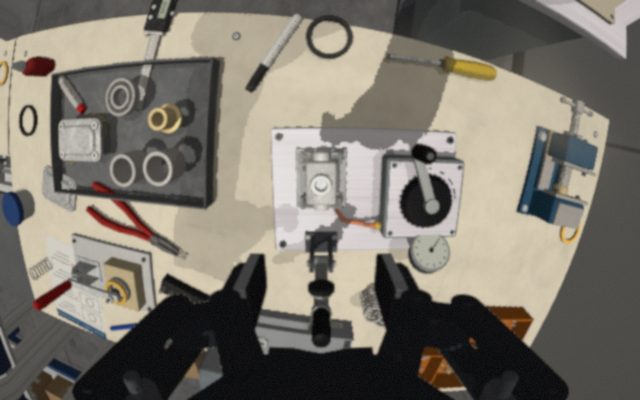

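Emit:
jog_arm:
  offset:
    - [0.05,0,-1.5]
    - [0,0,-2.5]
    - [0,0,-2.5]
    - [0,0,-1.5]
    - [0,0,-0.9]
    - [0,0,0]
    - [0,1,0]
    - [0,2,0]
    - [0,2,0]
    - [0,1.2,0]
    - [0,0.7,0]
    - [0,0,0]
  rot:
    - [0,0,0]
    - [0,0,0]
    - [0,0,0]
    - [0,0,0]
    - [0,0,0]
    - [0,0,0]
    - [0,0,0]
    - [0,0,0]
    - [0,0,0]
    - [0,0,0]
    - [0,0,0]
    - [0,0,0]
  jaw: [0.35,0.35,0.35,0.35,0.35,0.35,0.35,0.35,0.35,0.35,0.35,0.35]

```text
time: 17.95
position: [580.1, -374.7, 194.7]
tool_rot: [-1.127, -1.323, 1.325]
force: [-0.2, -0.3, 0.7]
gripper_width: 55.6
```

```bash
python3 - <<'E'
from h import *
go(st(66.3,-60.8,196),1.732)
f=grab_frame('wrist');save('w10',f)
E
```

```text
cur [ 580.1 -374.7  194.7] jawang 1.729 -> 1.732 w 55.6 F [-0.2 -0.3  0.7] t 17.95
offset cm BEFORE rot [ 0.067 -0.132 -0.136]  AFTER rot [ 0.066 -0.132 -0.137] rot deg tool [-0.19 -0.19  0.1 ]
axes x [-0.157  0.988  0.002] z [-0.988 -0.157  0.003] y [-0.004  0.001 -1.   ]
```

View pics/w10.png

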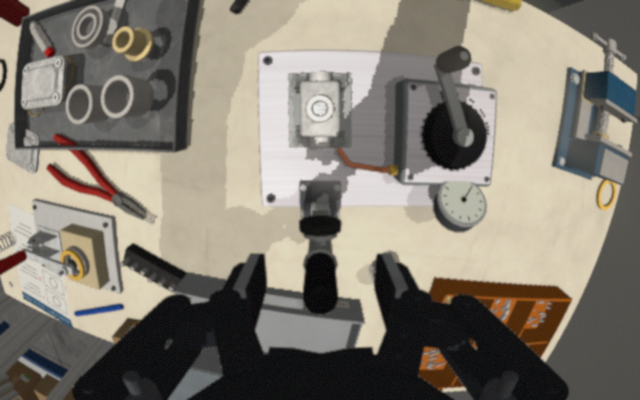

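Emit:
jog_arm:
  offset:
    - [0.05,-0.1,-0.1]
    - [0,0,0]
    - [0,0,0]
    - [0,0,0]
    - [0,0,0]
    - [0,0,0]
    - [0,0,0]
    - [0,0,0]
    - [0,0,0]
  rot:
    - [0,0,0]
    - [0,0,0]
    - [0,0,0]
    - [0,0,0]
    - [0,0,0]
    - [0,0,0]
    - [0,0,0]
    - [0,0,0]
    - [0,0,0]
  jaw: [0.5,0.6,0.7,0.8,1,1,1,1,1]
  newtons: 35

```text
time: 18.75
position: [583.6, -374.3, 198.8]
tool_rot: [-1.133, -1.325, 1.325]
force: [0.4, -2.1, 6.0]
gripper_width: 14.7
```

```bash
python3 - <<'E'
from h import *
go(st(66.3,-60.8,196),1.732)
h=80;r0=135
th=np.arange(88,-1,-8);th=np.append(th,0)
x=70-r0*np.cos(np.radians(th));z=80+r0*np.sin(np.radians(th))
print(np.c_[th[1:],-np.diff(z)/10,-np.diff(x)/10].round(2))
E
```

```text
cur [ 583.6 -374.3  198.8] jawang 1.729 -> 1.732 w 14.7 F [ 0.4 -2.1  6. ] t 18.75
offset cm BEFORE rot [0.083 0.279 0.207]  AFTER rot [0.083 0.28  0.206] rot deg tool [ 0.08 -0.17 -0.1 ]
axes x [-0.158  0.988 -0.002] z [-0.988 -0.158 -0.001] y [ 0.002 -0.001 -1.   ]
[[80.    0.2   1.87]
 [72.    0.46  1.83]
 [64.    0.71  1.75]
 [56.    0.94  1.63]
 [48.    1.16  1.48]
 [40.    1.35  1.31]
 [32.    1.52  1.11]
 [24.    1.66  0.88]
 [16.    1.77  0.64]
 [ 8.    1.84  0.39]
 [ 0.    1.88  0.13]
 [ 0.   -0.   -0.  ]]
```

Emit:
jog_arm:
  offset:
    - [0,0,1]
    - [0,0.1,1]
    - [0,0.2,1.85]
    - [0,0.47,1.85]
    - [0,0.72,1.75]
    - [0,0.95,1.65]
    - [0,0,0]
    - [0,0,0]
  rot:
    - [0,0,0]
    - [0,0,0]
    - [0,0,0]
    - [0,0,0]
    - [0,0,0]
    - [0,0,0]
    - [0,0,0]
    - [0,0,0]
  jaw: [1,1,1,1,1,1,1,1]

```text
time: 19.42
position: [493.6, -388.6, 171.3]
tool_rot: [-1.132, -1.327, 1.323]
force: [6.8, -4.4, -11.5]
gripper_width: 14.6
```

```bash
cat >> h.py <<'E'
def lev():
    s=sense();M=R.from_rotvec(s['tool_rot']).as_matrix();g=s['position']-19*M[:,1]
    c0,yaw=stand();d=g[:2]-c0
    x=d[0]*np.cos(yaw)+d[1]*np.sin(yaw);y=-d[0]*np.sin(yaw)+d[1]*np.cos(yaw)
    print('grasp stand',x.round(1),y.round(1),g[2].round(1),'r',np.hypot(70-x,g[2]-80).round(1),'theta',np.arctan2(g[2]-80,70-x).round(3),'F',s['force'].round(1),'w',s['gripper_width'],'t',s['time'])
E
python3 - <<'E'
from h import *
lev()
f=grab_frame('wrist');save('w11',f)
E
```

```text
grasp stand -22.8 -61.4 190.3 r 144.1 theta 0.871 F [  6.8  -4.4 -11.5] w 14.594319712522571 t 19.4167
```

View pics/w11.png

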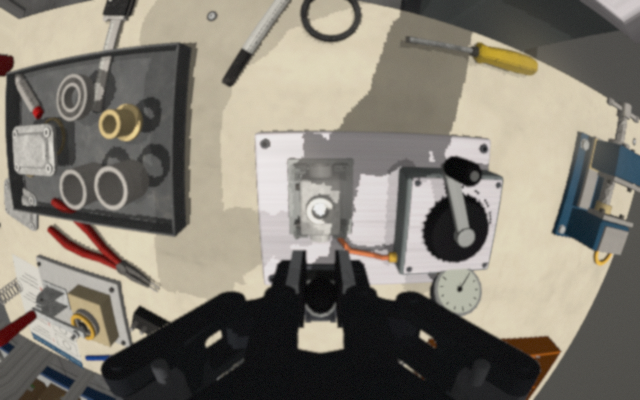

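Emit:
jog_arm:
  offset:
    - [0,1.1,0.6]
    - [0,1.2,0.5]
    - [0,1.1,0.8]
    - [0,1.1,0.7]
    - [0,1.2,0.6]
    - [0,1.3,0.4]
    - [0,1.3,0.3]
    - [0,1.2,0.2]
    - [0,0,0]
    - [0,0,0]
  rot:
    - [0,0,0]
    - [0,0,0]
    - [0,0,0]
    - [0,0,0]
    - [0,0,0]
    - [0,0,0]
    - [0,0,0]
    - [0,0,0]
    - [0,0,0]
    - [0,0,0]
  jaw: [1,1,1,1,1,1,1,1,1,1]

```text
time: 20.3
position: [450.7, -395.6, 77.5]
tool_rot: [-1.128, -1.321, 1.326]
force: [-3.2, -5.2, -2.0]
gripper_width: 14.6
```

```bash
python3 - <<'E'
from h import *
lev()
f=grab_frame('wrist');save('w12',f)
E
```

```text
grasp stand -66.2 -61.4 96.5 r 137.2 theta 0.121 F [-3.2 -5.2 -2. ] w 14.553870376044674 t 20.3
```

View pics/w12.png

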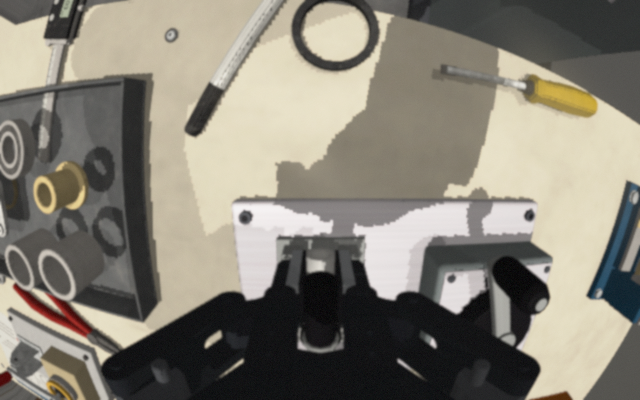

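Emit:
jog_arm:
  offset:
    - [0,0.5,0]
    - [0,0.5,0]
    - [0,0.3,0]
    - [0,0.2,0]
    - [0,0,0]
  rot:
    - [0,0,0]
    - [0,0,0]
    - [0,0,0]
    - [0,0,0]
    - [0,0,0]
  jaw: [1,1,1,1,1]

```text
time: 20.77
position: [450.5, -395.7, 63.5]
tool_rot: [-1.128, -1.321, 1.327]
force: [-4.3, -3.8, 0.6]
gripper_width: 14.2
```

Emit:
jog_arm:
  offset:
    - [0,0.15,0]
    - [0,0.15,0]
    - [0,0.15,0]
    - [0,0,0]
  rot:
    - [0,0,0]
    - [0,0,0]
    - [0,0,0]
    - [0,0,0]
  jaw: [1,1,1,1]

```text
time: 21.1
position: [450.8, -395.7, 59.3]
tool_rot: [-1.129, -1.321, 1.327]
force: [-3.6, -4.0, 2.6]
gripper_width: 14.1
```

```bash
python3 - <<'E'
from h import *
lev()
E
```

```text
grasp stand -66.0 -61.5 78.3 r 136.0 theta -0.012 F [-3.6 -4.   2.6] w 14.128374080097569 t 21.1
```

Emit:
jog_arm:
  offset:
    - [0,0.15,0]
    - [0,0.15,0]
    - [0,0.15,0]
    - [0,0,0]
    - [0,0,0]
  rot:
    - [0,0,0]
    - [0,0,0]
    - [0,0,0]
    - [0,0,0]
    - [0,0,0]
  jaw: [1,1,1,1,1]

```text
time: 21.52
position: [451.1, -395.7, 55.5]
tool_rot: [-1.13, -1.321, 1.327]
force: [-5.7, -3.1, 7.1]
gripper_width: 14.5
```

```bash
python3 - <<'E'
from h import *
lev()
f=grab_frame('scene');save('s13',f)
a=f['color'][80:310,240:440];cv2.imwrite('pics/s13z.png',cv2.resize(a,(520,598),interpolation=cv2.INTER_CUBIC))
save('w13',grab_frame('wrist'))
E
```

```text
grasp stand -65.8 -61.5 74.5 r 135.9 theta -0.04 F [-5.7 -3.1  7.1] w 14.453576660370349 t 21.5167
```

View pics/s13z.png

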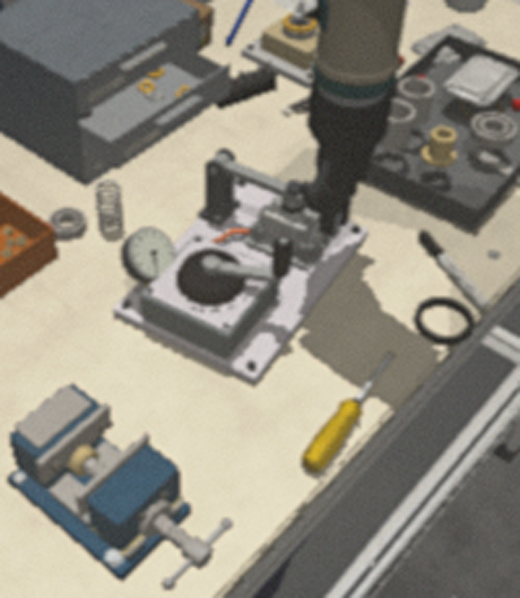

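View pics/w13.png

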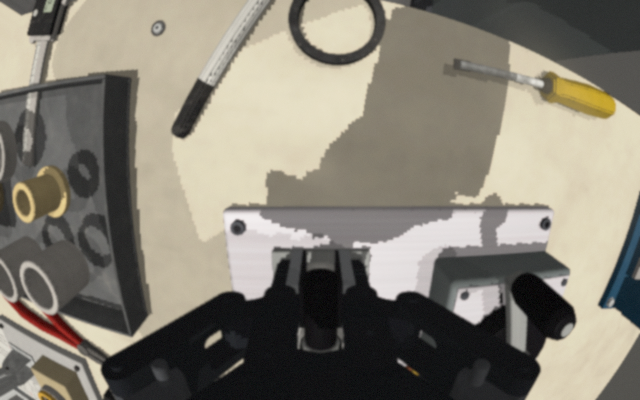

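Emit:
jog_arm:
  offset:
    - [0,0,0]
    - [0,0,0]
    - [0,0,0]
    - [0,-1.5,0]
    - [0,-2.5,0]
    - [0,-1.5,0]
    - [0,0,-0.6]
    - [0,0,0]
    - [0,0,0]
    - [0,0,0]
    - [0,0,0]
  rot:
    - [0,0,0]
    - [0,0,0]
    - [0,0,0]
    - [0,0,0]
    - [0,0,0]
    - [0,0,0]
    - [0,0,0]
    - [0,0,0]
    - [0,0,0]
    - [0,0,0]
    - [0,0,0]
  jaw: [0.6,0.55,0.55,0.55,0.55,0.55,0.55,0.8,1,1,1]

```text
time: 22.53
position: [457.8, -393.2, 108.5]
tool_rot: [-1.128, -1.325, 1.325]
force: [0.1, -0.4, -0.3]
gripper_width: -0.1
```

```bash
python3 - <<'E'
from h import *
lev()
s=sense();f=grab_frame('wrist');save('w14',f)
p,rr,cc=wcloud(f,s)
c0,yaw=stand();d=p[:,:2]-c0
sx=d[:,0]*np.cos(yaw)+d[:,1]*np.sin(yaw);sy=-d[:,0]*np.sin(yaw)+d[:,1]*np.cos(yaw)
for x in range(-80,-30,6):
    m=(abs(sx-x)<3)&(abs(sy+60.8)<3)&(p[:,2]<100)
    if m.sum(): print(x,m.sum(),np.percentile(p[m,2],[5,50,95]).round(1))
f=grab_frame('scene')
K=np.array(f['intrinsics']);z=f['z_map'];rr,cc=np.nonzero(z)
dd=np.c_[(cc-K[0,2])/K[0,0],-(rr-K[1,2])/K[1,1],-np.ones(len(rr))]*z[rr,cc][:,None]
p=dd@R.from_rotvec(f['rotation']).as_matrix().T+np.array(f['eye'])
d=p[:,:2]-c0
sx=d[:,0]*np.cos(yaw)+d[:,1]*np.sin(yaw);sy=-d[:,0]*np.sin(yaw)+d[:,1]*np.cos(yaw)
for x in range(-80,80,10):
    m=(abs(sx-x)<5)&(abs(sy+60.8)<7)&(p[:,2]<110)
    if m.sum(): print(x,m.sum(),np.percentile(p[m,2],[5,50,95,100]).round(1))
E
```

```text
grasp stand -58.7 -60.2 127.5 r 137.2 theta 0.354 F [ 0.1 -0.4 -0.3] w -0.11007935173779906 t 22.5333
-80 60 [11.2 12.6 13.7]
-74 227 [12.1 85.2 88.6]
-68 165 [11.9 87.5 88.9]
-62 140 [11.8 87.3 88.8]
-56 28 [11.9 15.3 18.7]
-80 20 [ 1.  10.6 14.1 14.5]
-70 37 [12.2 81.9 89.1 90.5]
-60 36 [ 11.4  80.4  89.8 107.5]
-50 54 [17.9 47.4 88.7 90.1]
-40 40 [45.9 76.7 89.5 90.3]
-30 41 [54.5 69.7 88.9 91.1]
-20 39 [63.6 84.1 93.  93.8]
-10 30 [56.9 83.  90.7 92.1]
0 26 [54.1 80.4 86.1 87.3]
10 24 [42.2 82.  86.9 88.7]
20 26 [42.9 84.2 87.3 87.5]
30 24 [11.6 84.2 87.8 88.8]
40 29 [12.2 81.3 87.3 89.1]
50 30 [11.5 81.3 87.  87.3]
60 30 [12.3 46.3 86.3 87.4]
70 18 [18.5 89.4 92.4 93. ]
```

View pics/w14.png

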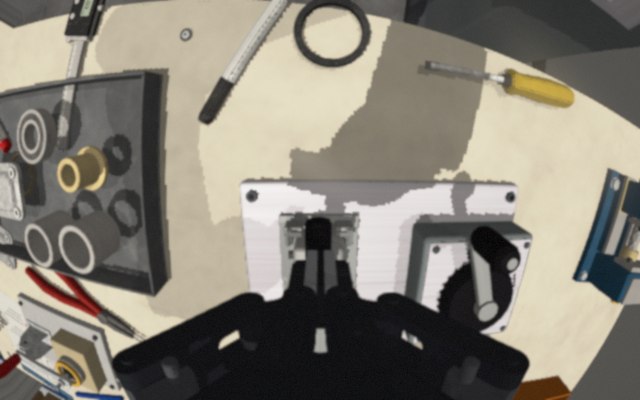

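Emit:
jog_arm:
  offset:
    - [-0.05,0.6,0]
    - [0,0.6,0]
    - [0,0.4,0]
    - [0,0.3,0]
    - [0,0.2,0]
    - [0,0,0]
  rot:
    - [0,0,0]
    - [0,0,0]
    - [0,0,0]
    - [0,0,0]
    - [0,0,0]
    - [0,0,0]
  jaw: [1,1,1,1,1,1]

```text
time: 23.13
position: [458.4, -393.8, 88.2]
tool_rot: [-1.129, -1.325, 1.325]
force: [-1.5, -0.4, 0.3]
gripper_width: 0.0
```

Emit:
jog_arm:
  offset:
    - [0,0.15,0]
    - [0,0.15,0]
    - [0,0,0]
    - [0,0,0]
  rot:
    - [0,0,0]
    - [0,0,0]
    - [0,0,0]
    - [0,0,0]
  jaw: [1,1,1,1]

```text
time: 23.47
position: [458.7, -394.0, 87.6]
tool_rot: [-1.131, -1.324, 1.327]
force: [-5.5, 2.3, 16.8]
gripper_width: -0.0
```

Emit:
jog_arm:
  offset:
    - [0,-1,0]
    - [0,-2,0]
    - [0,-3,0]
    - [0,-2.5,0]
    - [0,0,0]
    - [0,0,0]
  rot:
    - [0,0,0]
    - [0,0,0]
    - [0,0,0]
    - [0,0,0]
    - [0,0,0]
    - [0,0,0]
  jaw: [1,1,1,0.6,0.5,0.4]

```text
time: 23.97
position: [459.6, -394.5, 172.0]
tool_rot: [-1.134, -1.326, 1.326]
force: [-0.5, 0.4, 0.3]
gripper_width: 35.9
```

```bash
python3 - <<'E'
from h import *
s=sense();f=grab_frame('wrist');save('w15',f)
p,rr,cc=wcloud(f,s)
c0,yaw=stand();d=p[:,:2]-c0
sx=d[:,0]*np.cos(yaw)+d[:,1]*np.sin(yaw);sy=-d[:,0]*np.sin(yaw)+d[:,1]*np.cos(yaw)
m=(abs(sx+64)<25)&(abs(sy-47)<25)&(p[:,2]>115)&(p[:,2]<125)
q=np.c_[sx,sy,p[:,2]][m];print(len(q),q.mean(0),cv2.minEnclosingCircle(q[:,:2].astype(np.float32)))
for x in range(-74,70,10):
    m=(abs(sx-x)<5)&(abs(sy+60.8)<3)&(p[:,2]<100)&(p[:,2]>60)
    if m.sum(): print(x,m.sum(),np.percentile(p[m,2],[5,50,95]).round(1))
for n,z in(('selector_knob',102),('selector_axis',102)):
    r=pinpoint('wrist',n)[:1];print(n,[(k['p'],wworld(f,s,*k['pixel'],z)) for k in r])
print(st(-63.9,46.7,102),st(0,70,102))
go(st(-63.9,46.7,150),1.732)
E
```

```text
416 [-64.55268696  43.6607008  119.13113857] ((-63.745338439941406, 44.87300491333008), 9.530057907104492)
-74 90 [78.9 87.8 88.8]
-64 86 [87.  88.  89.3]
-54 87 [86.8 88.1 89.1]
-44 82 [86.9 88.  89.2]
-34 68 [84.8 86.4 90. ]
-24 102 [85.1 91.3 92.4]
-14 59 [90.5 91.6 92.5]
-4 64 [84.5 85.6 86.4]
6 66 [84.5 85.5 86.4]
16 66 [84.5 85.3 86.2]
26 64 [84.5 85.4 86.7]
36 63 [84.5 85.6 86.4]
46 54 [84.7 85.5 86.6]
56 59 [84.2 85.4 86.4]
66 74 [85.4 88.6 90.5]
selector_knob [(0.85, array([ 436.74588401, -289.25551189,  102.        ]))]
selector_axis [(0.72, array([ 495.14216227, -257.02600811,  102.        ]))]
[ 435.64012853 -288.5474612   102.        ] [ 494.97862521 -255.30527699  102.        ]
cur [ 457.7 -393.8  169.2] jawang 1.729 -> 1.732 w 51.4 F [-0.5  0.1 -0.1] t 24.12
offset cm BEFORE rot [10.743  1.939  0.517]  AFTER rot [10.747  1.925  0.492] rot deg tool [-0.1  -0.15  0.07]
axes x [-0.158  0.987  0.001] z [-0.987 -0.158  0.002] y [-0.002  0.001 -1.   ]
```

View pics/w15.png

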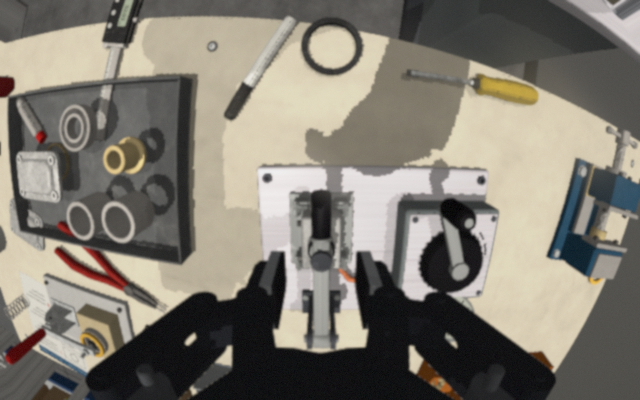

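Emit:
jog_arm:
  offset:
    - [1.6,0,0.5]
    - [2.5,0.5,0]
    - [2.5,0.5,0]
    - [2.5,0.5,0]
    - [1.5,0.4,0]
    - [0,0,0]
    - [0,0,0]
    - [0,0,0]
  rot:
    - [0,0,0]
    - [0,0,0]
    - [0,0,0]
    - [0,0,0]
    - [0,0,0]
    - [0,0,0]
    - [0,0,0]
    - [0,0,0]
  jaw: [0.4,0.4,0.4,0.4,0.4,0.4,0.4,0.4]

```text
time: 24.78
position: [436.9, -291.0, 150.9]
tool_rot: [-1.13, -1.324, 1.325]
force: [0.3, -0.8, -0.7]
gripper_width: 51.6
```

```bash
python3 - <<'E'
from h import *
s=sense();f=grab_frame('wrist');save('w16',f)
p,rr,cc=wcloud(f,s)
c0,yaw=stand();d=p[:,:2]-c0
sx=d[:,0]*np.cos(yaw)+d[:,1]*np.sin(yaw);sy=-d[:,0]*np.sin(yaw)+d[:,1]*np.cos(yaw)
m=(abs(sx+64)<16)&(abs(sy-45)<16)&(p[:,2]>112)&(p[:,2]<125)
q=np.c_[sx,sy,p[:,2]][m];print(len(q),q.mean(0),cv2.minEnclosingCircle(q[:,:2].astype(np.float32)))
go(st(-63.9,45.3,88),1.732)
E
```

```text
665 [-65.42942368  45.6360626  118.77090274] ((-63.78863525390625, 45.69324493408203), 9.537592887878418)
cur [ 437.  -291.3  151. ] jawang 1.728 -> 1.732 w 51.3 F [ 0.8 -0.  -0.4] t 24.83
offset cm BEFORE rot [0.155 6.304 0.091]  AFTER rot [0.154 6.304 0.092] rot deg tool [-0.01 -0.23 -0.01]
axes x [-0.156  0.988 -0.   ] z [-0.988 -0.156  0.   ] y [-0. -0. -1.]
```

View pics/w16.png

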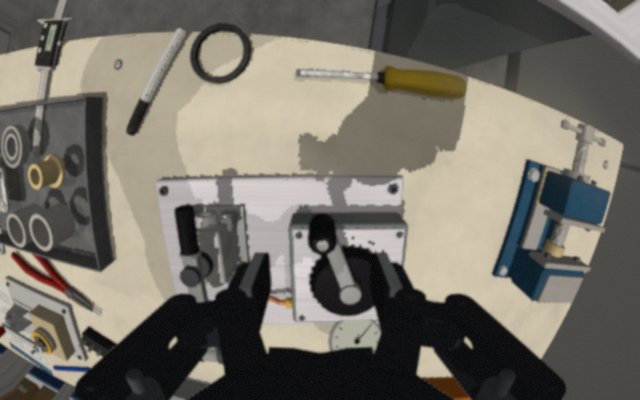

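Emit:
jog_arm:
  offset:
    - [0.18,1,0.08]
    - [0,1.5,0]
    - [0,1.5,0]
    - [0,1,0]
    - [0,0.8,0]
    - [0,0.5,0]
    - [0,0,0]
  rot:
    - [0,0,0]
    - [0,0,0]
    - [0,0,0]
    - [0,0,0]
    - [0,0,0]
    - [0,0,0]
    - [0,0,0]
  jaw: [0.4,0.4,0.4,0.4,0.4,0.4,0.4]

```text
time: 25.42
position: [435.5, -288.3, 87.4]
tool_rot: [-1.128, -1.325, 1.325]
force: [-0.2, 0.6, 0.1]
gripper_width: 51.2
```

Emit:
jog_arm:
  offset:
    - [0,0,0]
    - [0,0,0]
    - [0,0,0]
    - [0,0,0]
    - [0,0,0]
    - [0,0,0]
    - [0,0,0]
  rot:
    - [0,0,0]
    - [0,0,0]
    - [0,0,0]
    - [0,0,0]
    - [0,0,0]
    - [0,0,0]
    - [0,0,0]
  jaw: [0.55,0.65,0.72,1,1,1,1]
  newtons: 50

```text
time: 26.0
position: [436.5, -289.6, 89.0]
tool_rot: [-1.133, -1.325, 1.326]
force: [-0.3, -2.5, 4.7]
gripper_width: 17.4
```

```bash
cat >> h.py <<'E'
def sel():
    s=sense();M=R.from_rotvec(s['tool_rot']).as_matrix();g=s['position']-19*M[:,1]
    c0,yaw=stand();d=g[:2]-c0
    x=d[0]*np.cos(yaw)+d[1]*np.sin(yaw);y=-d[0]*np.sin(yaw)+d[1]*np.cos(yaw)-69.1
    print('rel axis',x.round(1),y.round(1),'z',g[2].round(1),'r',np.hypot(x,y).round(1),'angle',(np.arctan2(y,-x)+0.35).round(3),'F tool',(M.T@s['force']).round(1),'w',s['gripper_width'].round(1),'t',s['time'])
    for t in (1.26,):
        X=-68*np.cos(t-.35);Y=68*np.sin(t-.35)
        w=np.array([(X-x)*np.cos(yaw)-(Y-y)*np.sin(yaw),(X-x)*np.sin(yaw)+(Y-y)*np.cos(yaw),0]);print('to third cm',(M.T@w/10).round(2))
E
python3 - <<'E'
from h import *
sel()
save('w17',grab_frame('wrist'))
a=-.35+np.arange(0,1.27,.105)
P=np.c_[-68*np.cos(a),68*np.sin(a)];D=np.diff(P,axis=0)/10
# tool x=stand y, tool z=-stand x
print(np.c_[np.arange(1,13)*.105,D[:,1],-D[:,0]].round(2))
E
```

```text
Traceback (most recent call last):
  File "h.py", line 50, in sel
    print('rel axis',x.round(1),y.round(1),'z',g[2].round(1),'r',np.hypot(x,y).round(1),'angle',(np.arctan2(y,-x)+0.35).round(3),'F tool',(M.T@s['force']).round(1),'w',s['gripper_width'].round(1),'t',s['time'])
                                                                                                                                                                        ^^^^^^^^^^^^^^^^^^^^^^^^
AttributeError: 'float' object has no attribute 'round'
```

```bash
sed -i "s/s\['gripper_width'\].round(1),'t'/s['gripper_width'],'t'/" h.py
python3 - <<'E'
from h import *
sel()
save('w17',grab_frame('wrist'))
a=-.35+np.arange(0,1.27,.105)
P=np.c_[-68*np.cos(a),68*np.sin(a)];D=np.diff(P,axis=0)/10
print(np.c_[np.arange(1,13)*.105,D[:,1],-D[:,0]].round(2))
E
```

```text
rel axis -63.3 -23.5 z 108.0 r 67.5 angle -0.006 F tool [-2.5 -4.7  0.6] w 17.39224207587552 t 26.0
to third cm [ 7.73 -0.01 -2.13]
[[ 0.1   0.68  0.21]
 [ 0.21  0.7   0.14]
 [ 0.32  0.71  0.06]
 [ 0.42  0.71 -0.01]
 [ 0.52  0.71 -0.09]
 [ 0.63  0.7  -0.16]
 [ 0.74  0.67 -0.23]
 [ 0.84  0.65 -0.3 ]
 [ 0.94  0.61 -0.37]
 [ 1.05  0.57 -0.43]
 [ 1.16  0.52 -0.49]
 [ 1.26  0.47 -0.54]]
```

View pics/w17.png

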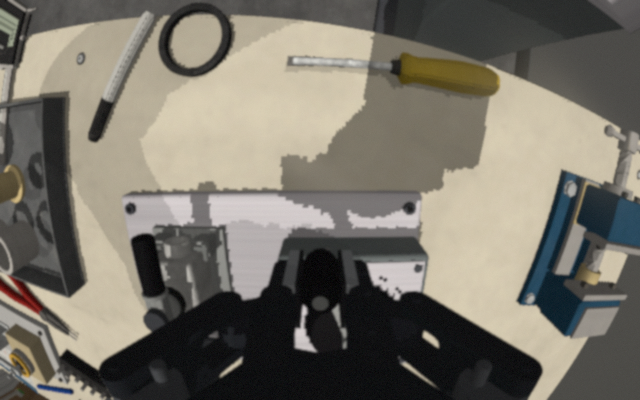

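Emit:
jog_arm:
  offset:
    - [0.68,0,0.21]
    - [0.7,0,0.14]
    - [0.71,0,0.06]
    - [0.71,0,-0.01]
    - [0.71,0,-0.09]
    - [0.7,0,-0.16]
    - [0.67,0,-0.23]
    - [0.65,0,-0.3]
    - [0,0,0]
    - [0,0,0]
  rot:
    - [0,0,0]
    - [0,0,0]
    - [0,0,0]
    - [0,0,0]
    - [0,0,0]
    - [0,0,0]
    - [0,0,0]
    - [0,0,0]
    - [0,0,0]
    - [0,0,0]
  jaw: [1,1,1,1,1,1,1,1,1,1]

```text
time: 26.88
position: [431.7, -233.9, 88.8]
tool_rot: [-1.132, -1.326, 1.326]
force: [1.4, -6.6, 4.9]
gripper_width: 17.5
```

```bash
python3 - <<'E'
from h import *
sel()
save('w18',grab_frame('wrist'))
E
```

```text
rel axis -59.0 32.2 z 107.8 r 67.2 angle 0.849 F tool [-6.7 -4.8 -0.3] w 17.450932244379675 t 26.8833
to third cm [ 2.15 -0.   -1.72]
```

View pics/w18.png

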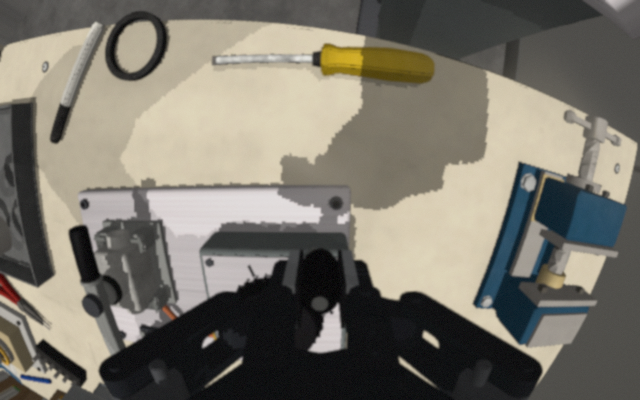

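Emit:
jog_arm:
  offset:
    - [0.6,0,-0.36]
    - [0.56,0,-0.42]
    - [0.52,0,-0.48]
    - [0.44,0,-0.48]
    - [0,0,0]
    - [0,0,0]
    - [0,0,0]
  rot:
    - [0,0,0]
    - [0,0,0]
    - [0,0,0]
    - [0,0,0]
    - [0,0,0]
    - [0,0,0]
    - [0,0,0]
  jaw: [1,1,1,1,1,1,1]

```text
time: 27.52
position: [444.8, -211.5, 88.8]
tool_rot: [-1.132, -1.323, 1.327]
force: [0.1, -6.9, 5.6]
gripper_width: 17.0
```

```bash
python3 - <<'E'
from h import *
sel()
s=sense();f=grab_frame('wrist');save('w19',f)
p,rr,cc=wcloud(f,s)
c0,yaw=stand();d=p[:,:2]-c0
sx=d[:,0]*np.cos(yaw)+d[:,1]*np.sin(yaw);sy=-d[:,0]*np.sin(yaw)+d[:,1]*np.cos(yaw)
m=(abs(sx+42)<14)&(abs(sy-123)<14)&(p[:,2]>114)&(p[:,2]<125)
q=np.c_[sx,sy,p[:,2]][m];print(len(q))
if len(q): print(q.mean(0),cv2.minEnclosingCircle(q[:,:2].astype(np.float32)))
for x in range(-74,70,12):
    m=(abs(sx-x)<6)&(abs(sy+60.8)<3)&(p[:,2]<100)&(p[:,2]>60)
    if m.sum(): print(x,m.sum(),np.percentile(p[m,2],[5,50,95]).round(1))
g=grab_frame('top');a=g['color'][100:300,280:460];cv2.imwrite('pics/t19.png',cv2.resize(a,(540,600),interpolation=cv2.INTER_CUBIC))
g=grab_frame('scene');a=g['color'][80:280,260:440];cv2.imwrite('pics/s19.png',cv2.resize(a,(540,600),interpolation=cv2.INTER_CUBIC))
E
```

```text
rel axis -42.5 52.3 z 107.8 r 67.3 angle 1.239 F tool [-6.8 -5.5  1. ] w 16.994928466555358 t 27.5167
to third cm [ 0.14 -0.   -0.07]
1688
[-47.17506075 122.31202269 119.18173845] ((-46.52705383300781, 122.9081039428711), 16.540691375732422)
-74 82 [78.3 87.6 89.2]
-62 80 [86.8 87.9 89. ]
-50 84 [87.  87.9 89.2]
-38 70 [85.8 88.2 90. ]
-26 152 [61.7 86.1 91.9]
-14 75 [70.7 91.2 92.4]
-2 67 [84.4 85.5 86.2]
10 53 [84.7 85.4 86.4]
22 57 [84.6 85.4 86.1]
34 54 [84.3 85.4 86.3]
46 44 [84.8 85.5 86.1]
58 27 [84.8 85.3 86.1]
```

View pics/w19.png

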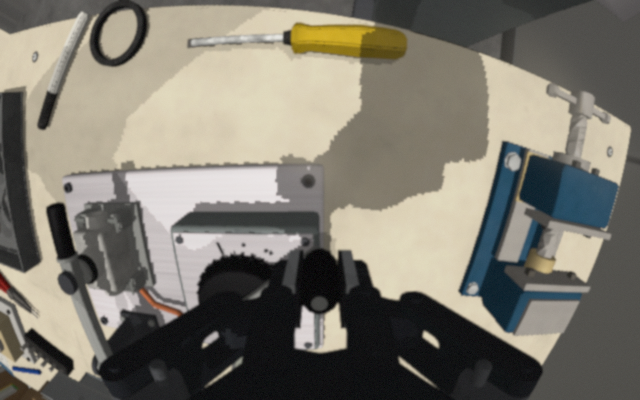

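View pics/s19.png

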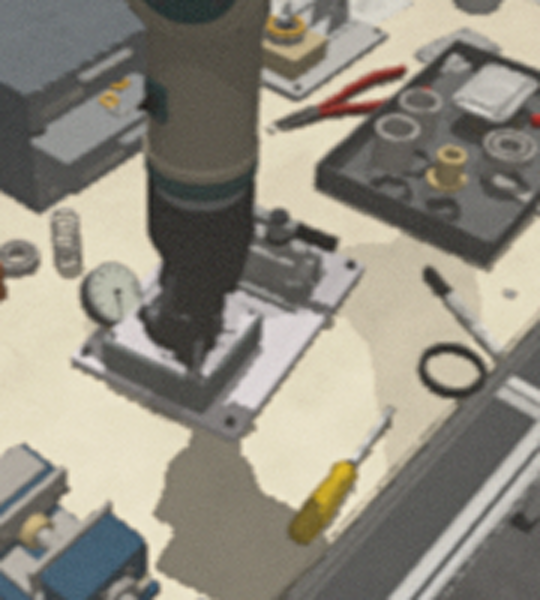

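Emit:
jog_arm:
  offset:
    - [0.1,0,-0.07]
    - [0,0,0]
    - [0,0,0]
    - [0,0,0]
    - [0,0,0]
    - [0,0,0]
    - [0,0,0]
    - [0,0,0]
  rot:
    - [0,0,0]
    - [0,0,0]
    - [0,0,0]
    - [0,0,0]
    - [0,0,0]
    - [0,0,0]
    - [0,0,0]
    - [0,0,0]
  jaw: [1,1,1,1,1,1,1,1]

```text
time: 28.33
position: [445.3, -210.9, 88.8]
tool_rot: [-1.133, -1.322, 1.327]
force: [1.3, -7.0, 4.7]
gripper_width: 17.2
```

```bash
python3 - <<'E'
from h import *
sel(); print(sense()['dq'].round(4))
E
```

```text
rel axis -41.9 52.8 z 107.8 r 67.4 angle 1.25 F tool [-7.1 -4.7 -0.2] w 17.17855434463416 t 28.3333
to third cm [ 0.09 -0.   -0.01]
[ 0.0006  0.0014 -0.0004 -0.0006 -0.0006 -0.0016 -0.0005]
```

```bash
python3 - <<'E'
from h import *
print(job_done()); sel()
E
```

```text
the job is handed in; nothing more can be done
None
the job is handed in; nothing more can be done
```

I handed the job in at 28.3 s, still gripping the selector knob at its third click. The hand-in gives no verdict, so what follows rests on my own measurements.

- **Block:** I gripped it across its width, lowered it between the four posts and let go. Its top then read 54 mm and its port 62 mm above the bench, as a seated block should. It was within about 1 mm of the nest centre and square to the stand. I did not re-measure it once the lever covered it.
- **Lever:** I swung it down by its handle. The handle was slipping a little between the fingers near the end, so I finished by pressing it from above with closed fingers (17 N). The bar reads level along its length, about 0 ± 0.01 rad, and still did after the selector was turned. I did not measure the pad's force on the block directly.
- **Selector:** I turned it clockwise by its knob, never going past about 1.25 rad. That is the angle it is held at (third click 1.26), with a 50 N grip and the arm still. The angle comes from the tool's position. A last attempt to fit the knob in the depth picture also caught the fingers, so it gave no independent check.
- **Bystanders:** I never touched the rings, the screwdriver or the pen. The later pictures show the seal ring, screwdriver and pen still in place. The yellow spacer ring was out of view in the closing pictures.

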